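# Scrape the slab-sugar chips off the plate into its crumb trough

### The arm

A 6-joint arm with a two-finger parallel gripper is mounted at the origin on the work surface. World frame = base frame: x ahead of the robot, y to its left, z up, the work surface at z = 0. Lengths are in m, angles in rad, forces in N, time in s.
With the tool pointing down it reaches from about 0.35 to 0.85 m from the base axis. Payload 8.1 kg.
Tool frame: the origin (TCP) lies between the finger pads; the fingertips stand 14 mm ahead of it and the grasp point (between the pads) lies 5 mm behind it; y points along the fingers, z is the direction in which the jaws open and shut, and the axes are right-handed (so a half turn about y gives the same grasp; the last joint's range is limited). The gripper opens to 85 mm and grips with 20 to 120 N. Pads are 22 mm wide; open, the fingers measure 114 mm over their backs; the gripper's body (76 mm by 85 mm) begins 54 mm behind the grasp point. The pads swing forward as they close: fully open they stand 13 mm farther back than shut.
Start: joints at [-1.291, 0.13, 1.488, -0, 1.523, -0.085], TCP at [0.214, -0.561, 0.245] pointing down, gripper open.
Joint ranges: [-2.96, 2.96], [-0.89, 2.26], [0.02, 2.5], [-1.34, 4.48], [0, 2.73], [-2.66, 2.66]. Speed limits (rad/s): [2.39, 2.39, 2.79, 3.14, 3.14, 3.14].

### API

Orientations are given as a unit quaternion [x, y, z, w].
In Python, from cell import get_obs, snapshot, finish_job, boxes_of, tip_of gives the robot as it stands.
- The arm moves only by the tool step_arm, never from a script. Its argument "motion" is a list of rows, each a list of 4 numbers: the shift along the tool's x, y, z in mm, then the turn about the tool's y in degrees. In form: [[x, y, z, turn], ...]. A call has 1 to 5 rows; each row shifts and turns the commanded pose from where the row before left it, along the tool's axes as they then stand; what a row does not reach is not made up. A row lasts 1/10 s, in which the tool goes at most 50 mm and 8.59 degrees, less where a joint would pass 70% of its speed; a pose out of reach is approached as far as the arm can. A call is refused whole if a number of a shift passes 50 or a number of a turn 8.59, either way. A call with a gripper value outside its range is refused whole. "grip" is the finger opening in mm, from 0 to 85.4, set as the call begins (left out, the last holds). The fingers move at their own pace and stop on an object; the grip force is fixed at half the most. Time passes only in rows, so rows that do not move let the fingers close. It gives the time, the measured TCP pose, the force and the opening at its end, in the units of the state.
- get_obs(): the state, without advancing time (a new reading comes with each control period).
- snapshot(name): name is "scene" or "top"; returns a dict with "image" (480x640x3 uint8, red, green, blue), "fx", "fy", "cx", "cy" (pixels), "R" (3x3) and "t" (3): a world point X has camera coordinates R X + t. Camera axes: x right, y down, z forward; pixel columns grow to the right and rows downward; lengths in m; the calibration is good to about 2 mm. A picture is of the moment at which its call begins. There is no depth.
- finish_job(): hands the job in, once; it reports no verdict.
Trained networks look in a picture, given as the dict that the camera call returned (one of the last four; its "shot" number tells which), for a name from the list of things; names that differ only in an ending like _2 or _b are one class to them, and where a whole thing is asked for, a point or a joint stands for the part that bears it (a point fixed in the world has none). Each returns a list of dicts, best first, with "score" (0 to 1); they miss things now and then, are a little off and sometimes report something else, mostly with a low value. They report only what shows in the picture. A call takes as long as a camera call.
- boxes_of(picture, thing): "box" ([centre column, centre row, width, height] in pixels, round what is visible of it).
- tip_of(picture, thing): "at" ([column, row] in pixels: a listed point, or the origin of a listed thing).
The state is a dict: "clock": time; "qpos": joint angles; "joint_velocities": joint speeds; "joint_efforts": joint torques, N m; "position": TCP position; "tcp_rot": TCP orientation; "wrist_force": force on the tool from outside, world axes, zero at the start; "ft_torque": the same for the moment, N m; "grip_width": finger opening in m.
Only numpy, scipy, OpenCV 4.12 (cv2) and the standard library are available. Lean on these libraries where they do the work, as an engineer would, in place of code of your own. Each camera call takes 0.05 s, during which the arm holds its last target.

### The job

Take the scraper block that lies on the chopstick box, stand it upright on its blade on the cork mat and let go of it, so that you can take it afresh for wiping. Then wipe all four sugar chips off the raised flat of the plate into the plate's crumb trough with the scraper, never touching the chips with the fingers, and finally stand the scraper upright on its blade on the cork mat again and let go. Leave the ramen bowl, the spice jar and the tea tin where they stand.

Things in the scene. Friction and masses are not known exactly. Their poses are not given: they have to be found in the camera images.
- plate: white melamine serving plate with blue rims, fixed to the ledge, placed anew each time. Origin on the ledge surface, mid-width, z up. Its -x end, roughly towards the robot, holds an open crumb trough; chips are wiped along its -x direction. Blue rims 6 mm thick, top 46 mm above the ledge, border the raised flat on both long sides (inner faces y = +-70 mm) and at the +x end (inner face x = 130 mm).
- plate_edge (a point): middle of the open edge of the plate's raised flat, where chips drop into the trough; at plate x = -50 mm, 34 mm above the ledge. The white flat runs from here 180 mm along the plate's +x, level, 140 mm wide between the rims. Same axes as the plate.
- plate_trough (a point): middle of the floor of the crumb trough (plate x = -96 mm, 4 mm above the ledge); inside it is 88 mm along the plate's x by 140 mm along y, walls 26 mm above the ledge, on the flat's side bounded by the plate's edge.
- chopstick_box: green plastic chopstick box with pale flip lid, shut and fixed to the ledge, 70 mm (its x) x 190 mm (its y) x 30 mm high; origin: centre of its underside. It stands on the opposite side of the plate from the cork mat, left or right.
- scraper: loose T-shaped scraper, about 150 g (varies), 28 mm thick (z +-14 mm): orange block with black rubber blade edge, x = 0 to 40 mm, 96 mm wide (y +-48); brown handle x = 40 to 90 mm, 50 mm wide (y +-25). Origin: middle of the flat blade-edge face, mid-thickness; x points from blade to handle end. Centre of mass near x = 30 mm. On its blade (x up) it stands stably on a flat 28 x 96 mm foot, 90 mm tall.
- scraper_handle (a point): middle of the scraper's handle, 65 mm from the blade edge along the scraper's x; same axes as the scraper. At the start the scraper lies flat on the chopstick box's lid, its middle plane 44 mm above the ledge, the handle hanging free in the air past the box's long side nearer the robot (the box edge is about 45 to 58 mm from the blade edge).
- mat: cork mat fixed to the ledge, 110 mm (its x) x 150 mm (its y) x 4 mm thick; origin: centre of its underside.
- chip0: loose brown chip of slab sugar, 26 x 22 x 12 mm, 12 g; origin: centre of its underside; it starts flat on the raised flat of the plate
- chip1: loose brown chip of slab sugar, 24 x 24 x 12 mm, 12 g; origin: centre of its underside; it starts flat on the raised flat of the plate
- chip2: loose brown chip of slab sugar, 28 x 20 x 12 mm, 12 g; origin: centre of its underside; it starts flat on the raised flat of the plate
- chip3: loose brown chip of slab sugar, 25 x 21 x 12 mm, 12 g; origin: centre of its underside; it starts flat on the raised flat of the plate
- bowl: blue ceramic ramen bowl, loose, 130 mm across, 62 mm high, beyond the chopstick box (on its +x side); origin: centre of its underside. Not to be moved.
- tin: red tea tin, loose, 50 mm across, 100 mm tall, close behind the plate's +x end; origin: centre of its underside. Not to be moved.
- jar: amber glass spice jar with steel cap, loose, 44 mm across, 90 mm tall, close to the edge of the cork mat (on its +x side); origin: centre of its underside. Not to be moved.

How it is judged:
By the outcome, as a careful person would: the job done as asked, in the order asked, and still so for the second after the job is handed in, with the robot touching nothing.
It also fails if it takes over 69 s, if anything falls off the work surface, if the arm or the gripper's body presses on something with over 40 N, if the wrist force passes 120 N, or if a joint passes its speed limit or range.

## Working session

There is one attempt and no reset: what is moved stays moved. The work goes in short steps, Python scripts to look and compute and a tool call to move; the robot and the scene stay as the last step left them, time stands still between calls to the robot, and variables do not carry over. Pictures are saved under pics/ and viewed, and the job is handed in when it is done.

Besides the shell and the picture viewer there is one more tool, called after "Emit:" as name(argument=value, ...), one argument or row to a line, values as JSON. step_arm: Moves the arm, as the interface text tells. Its arguments: {"type":"object","properties":{"motion":{"type":"array"},"grip":{"type":"number"}},"required":["motion"]}

```bash
ls; mkdir -p pics
cat > h.py <<'E'
import numpy as np, cv2
from cell import *
def px2w(p,uv,z):
    R=np.array(p["R"]);t=np.array(p["t"])
    d=R.T@np.array([(uv[0]-p["cx"])/p["fx"],(uv[1]-p["cy"])/p["fy"],1.])
    c=-R.T@t
    return c+d*(z-c[2])/d[2]
def w2px(p,X):
    c=np.array(p["R"])@np.array(X)+np.array(p["t"])
    return np.array([p["fx"]*c[0]/c[2]+p["cx"],p["fy"]*c[1]/c[2]+p["cy"]])
def save(p,n):
    cv2.imwrite("pics/"+n+".png",p["image"][:,:,::-1])
E
python3 - <<'E'
from h import *
print(get_obs())
for n in ("scene","top"):
    p=snapshot(n);save(p,n+"0")
    print(n,p["fx"],p["cx"],p["cy"],"cam",-np.array(p["R"]).T@np.array(p["t"]),np.round(p["R"],3).tolist())
    for k,z in [("plate",0),("plate_edge",.034),("plate_trough",.004),("chopstick_box",0),("scraper",.044),("scraper_handle",.044),("mat",0),("chip0",.034),("chip1",.034),("chip2",.034),("chip3",.034),("bowl",0),("tin",0),("jar",0)]:
        r=tip_of(p,k)[:2]
        print(k,[(np.round(a["at"]).tolist(),round(a["score"],2),np.round(px2w(p,a["at"],z)[:2],3).tolist()) for a in r])
E
```

```text
pics
{'clock': 0.0, 'qpos': array([-1.29140087e+00,  1.31157358e-01,  1.48933079e+00,  7.55377072e-06,
        1.52298626e+00, -8.54096772e-02]), 'joint_velocities': array([-2.07416479e-03, -3.30571257e-05,  2.01382052e-03,  2.01518187e-04,
        2.93468050e-04, -8.24812362e-04]), 'joint_efforts': array([-2.70579752e-03, -5.69412625e+01, -5.00543189e+01, -3.79700487e-04,
        1.51138828e-02,  5.30413251e-05]), 'position': array([ 0.21392861, -0.55998745,  0.24421839]), 'tcp_rot': array([-0.12832567,  0.69603854, -0.69471367,  0.12820212]), 'wrist_force': array([-0.4481926 , -0.56457129,  0.37193743]), 'ft_torque': array([ 0.01348832, -0.04275702, -0.01512011]), 'grip_width': 0.08534892874044459}
scene 537.1090748925396 316.72374562607337 234.79539778388119 cam [1.18407237 0.32076939 0.77419601] [[-0.5, 0.866, 0.011], [0.631, 0.373, -0.68], [-0.593, -0.333, -0.733]]
plate [([319.0, 251.0], 0.9, [0.591, -0.006])]
plate_edge [([335.0, 220.0], 0.73, [0.533, -0.005])]
plate_trough [([345.0, 219.0], 0.8, [0.494, -0.003])]
chopstick_box [([473.0, 324.0], 0.72, [0.6, 0.303]), ([305.0, 2
[... 1063 characters left out ...]
, -0.005])]
chopstick_box [([175.0, 240.0], 0.65, [0.602, 0.298])]
scraper [([302.0, 215.0], 0.56, [0.651, 0.036])]
scraper_handle [([144.0, 258.0], 0.71, [0.558, 0.343])]
mat [([486.0, 272.0], 0.8, [0.551, -0.343])]
chip0 [([300.0, 248.0], 0.73, [0.587, 0.04]), ([346.0, 259.0], 0.68, [0.567, -0.053])]
chip1 [([300.0, 248.0], 0.73, [0.587, 0.04]), ([346.0, 259.0], 0.68, [0.567, -0.053])]
chip2 [([300.0, 248.0], 0.73, [0.587, 0.04]), ([346.0, 259.0], 0.68, [0.567, -0.053])]
chip3 [([300.0, 248.0], 0.73, [0.587, 0.04]), ([346.0, 259.0], 0.68, [0.567, -0.053])]
bowl [([185.0, 183.0], 0.68, [0.726, 0.287])]
tin [([306.0, 166.0], 0.7, [0.769, 0.031])]
jar [([474.0, 227.0], 0.93, [0.645, -0.323])]
```

View pics/scene0.png

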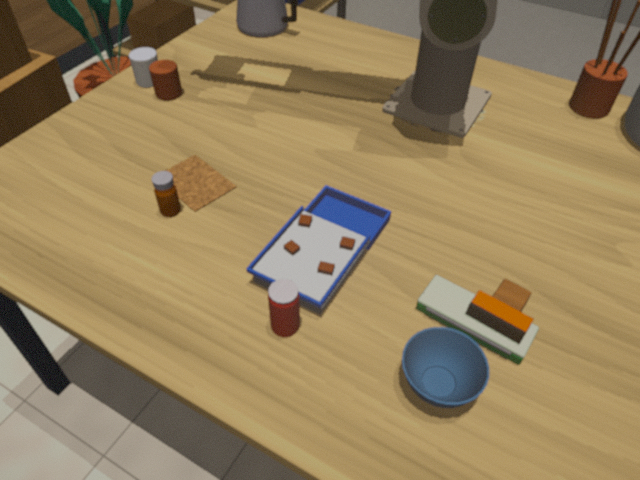

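View pics/top0.png

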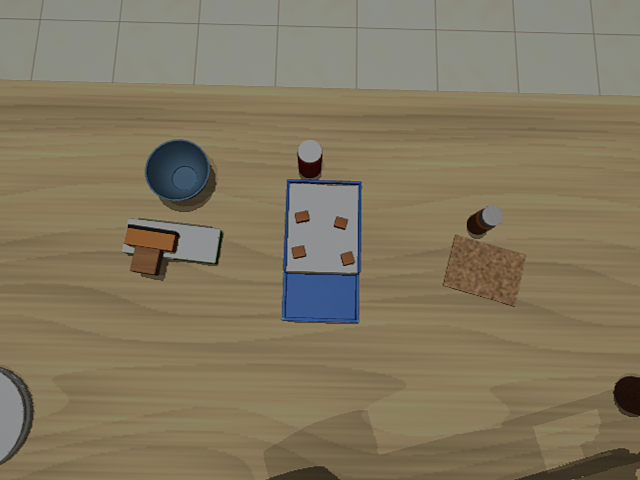

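The views agree with the networks: plate centre at top (320,247), scraper on the box at (150,245), mat at (486,272), tin behind the plate. Next I need the yaws, from colour segmentation.

```bash
cat > seg.py <<'E'
from h import *
def mask(p,lo,hi,roi=None):
    hsv=cv2.cvtColor(p["image"],cv2.COLOR_RGB2HSV)
    m=cv2.inRange(hsv,np.array(lo),np.array(hi))
    if roi is not None:
        k=np.zeros_like(m);x0,y0,x1,y1=roi;k[y0:y1,x0:x1]=255;m&=k
    return m
def rect(p,m,z,minA=30):
    out=[]
    cs,_=cv2.findContours(m,cv2.RETR_EXTERNAL,cv2.CHAIN_APPROX_NONE)
    for c in sorted(cs,key=cv2.contourArea,reverse=True):
        if cv2.contourArea(c)<minA: break
        w=np.array([px2w(p,q[0],z)[:2]*1000 for q in c],np.float32)
        out.append(cv2.minAreaRect(w))
    return out
E
python3 - <<'E'
from seg import *
p=snapshot("top")
hsv=cv2.cvtColor(p["image"],cv2.COLOR_RGB2HSV)
for n,(c,r) in dict(rim=(285,250),trough=(320,298),flat=(320,230),chip=(302,216),mat=(486,272),wood=(400,270),orange=(150,241),brown=(145,262),front=(150,230),lid=(205,245)).items(): print(n,hsv[r,c])
def sh(n,m,z,k=5):
    for r in rect(p,m,z)[:k]: print(n,np.round(r[0],1),np.round(r[1],1),round(r[2],1))
sh("blue46",mask(p,(105,80,40),(130,255,255),(270,170,380,335)),.046,2)
sh("flat",mask(p,(0,0,120),(180,40,255),(280,183,365,280)),.034,2)
sh("chips",mask(p,(0,80,30),(20,255,200),(288,185,358,275)),.046)
sh("orange",mask(p,(8,200,100),(20,255,255),(100,200,200,300)),.058,3)
sh("scr",mask(p,(0,120,60),(16,255,255),(100,200,200,300)),.058,3)
b=cv2.resize(p["image"][200:290,100:240],None,fx=5,fy=5,interpolation=cv2.INTER_CUBIC)
a=cv2.resize(p["image"][200:320,430:550],None,fx=3.75,fy=3.75,interpolation=cv2.INTER_CUBIC)[:450]
cv2.imwrite("pics/a1.png",b[:,:,::-1])
cv2.imwrite("pics/a2.png",a[:,:,::-1])
E
```

```text
rim [109 193 131]
trough [109 154 139]
flat [100   5 145]
chip [ 12 155 112]
mat [ 15 120 104]
wood [ 21  86 140]
orange [ 15 171 137]
brown [ 15 142 108]
front [109 187  15]
lid [ 90   4 144]
blue46 [585.2  -4.4] [150.1 281.1] 89.5
flat [630.4  -5.6] [139.6 178.5] 89.3
chips [566.9 -54.5] [23.6 23.1] 18.8
chips [577.4  41.6] [21.8 24.6] 12.9
chips [648.2  37.2] [20.4 26.2] 13.1
chips [638.3 -39.7] [22.6 20.6] 72.6
scr [569.3 334.3] [95.1 81.5] 82.6
```

View pics/a1.png

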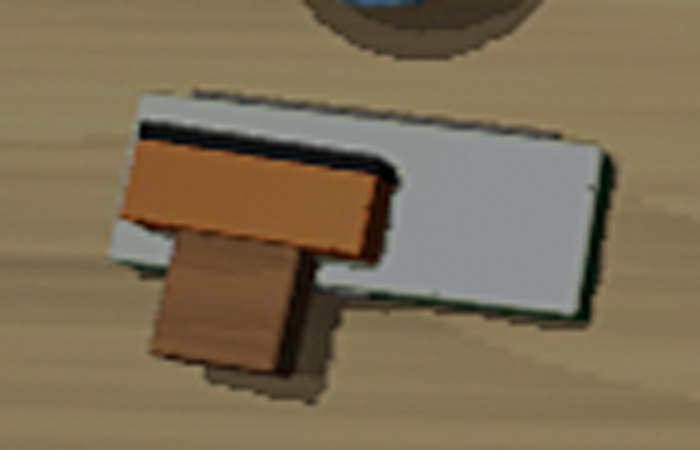

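View pics/a2.png

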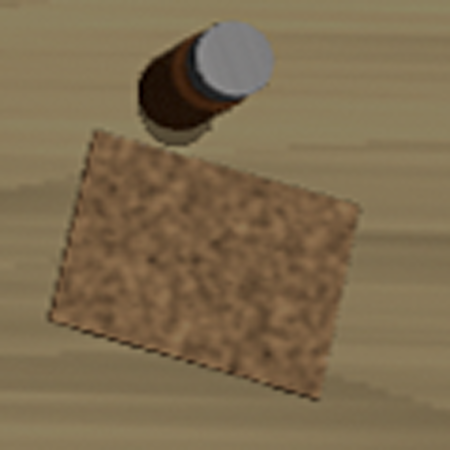

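The crops show the scraper's blade side at top and its handle pointing to the lower left (end corners at crop (150,352) and (275,373)). The mat's corners are at crop (95,130), (358,207), (320,400) and (50,320).

Run:
```python
from h import *
p=snapshot("top")
S=lambda u,v:px2w(p,(100+u/5,200+v/5),.058)[:2]*1000
M=lambda u,v:px2w(p,(430+u/3.75,200+v/3.75),.004)[:2]*1000
a={n:S(*c) for n,c in dict(bl=(140,122),br=(390,163),ol=(120,217),orr=(360,258),el=(150,352),er=(275,373),sl=(177,232),sr=(303,250)).items()}
for k,v in a.items(): print(k,v.round(1))
e=(a['el']+a['er'])/2;s=(a['sl']+a['sr'])/2;b=(a['bl']+a['br'])/2
ang=lambda d:np.degrees(np.arctan2(d[1],d[0])).round(1)
print("end",e,"start",s,"blade",b,"axis",ang(e-s),ang(e-b),"len",np.linalg.norm(e-b),"ydir",ang(a['er']-a['el']),ang(a['orr']-a['ol']),ang(a['br']-a['bl']))
m=[M(*c) for c in ((95,130),(358,207),(320,400),(50,320))]
for x in m: print(x.round(1))
print("mat",np.mean(m,0),[ (ang(m[(i+1)%4]-m[i]),np.linalg.norm(m[(i+1)%4]-m[i]).round(1)) for i in range(4)])
L=[px2w(p,(100+u/5,200+v/5),.030)[:2]*1000 for u,v in ((140,93),(605,147),(577,318),(108,262))]
for x in L: print("lid",x.round(1))
```

```text
bl [621.3 375.5]
br [607.4 276.7]
ol [583.5 379.5]
orr [569.8 285.4]
el [531.5 362.7]
er [524.6 314.2]
sl [578.2 356.9]
sr [572.4 307.6]
end [528.03576086 338.49434588] start [575.29173877 332.25605076] blade [614.33990745 326.10725611] axis 172.5 171.8 len 87.18856411320355 ydir -98.1 -98.3 -98.0
[ 627.3 -281.5]
[ 587.9 -424.6]
[ 482.6 -397.6]
[ 522.  -253.5]
mat [ 554.95388059 -339.27407706] [(np.float64(-105.4), np.float64(148.5)), (np.float64(165.6), np.float64(108.7)), (np.float64(74.7), np.float64(149.4)), (np.float64(-14.9), np.float64(109.0))]
lid [638.8 388.1]
lid [621.3 199.1]
lid [551.9 206. ]
lid [569.7 394. ]
```

Emit:
step_arm(
  motion=[
    [0,0,0,7.25],
    [0,0,0,7.25],
    [0,0,0,7.25],
    [0,0,0,7.25],
  ],
  grip=85,
)

```text
clock: 2.0
position: [0.2141, -0.5605, 0.2453]
tcp_rot: [-0.052, -0.705, 0.705, 0.052]
wrist_force: [0.9, 0.3, 0.4]
grip_width: 0.0852
```

```bash
cat >> h.py <<'E'
from scipy.spatial.transform import Rotation as Ro
def go(x=None,y=None,z=None,yaw=None,maxs=45):
    o=get_obs();M=Ro.from_quat(o["tcp_rot"]).as_matrix();P=o["position"]*1000
    cy=np.degrees(np.arctan2(M[1,2],M[0,2]))
    print("t",round(o["clock"],2),"P",P.round(1),"yaw",cy.round(2),"ydir",M[:,1].round(3),"F",o["wrist_force"].round(1),"w",round(o["grip_width"]*1000,1),"q",o["qpos"].round(2))
    T=np.array([P[i] if v is None else v for i,v in enumerate((x,y,z))])
    d=M.T@(T-P); n=max(1,int(np.ceil(np.linalg.norm(d)/maxs)))
    print(" shift tool",d.round(1),"n",n,"per row",(d/n).round(2), "turn",None if yaw is None else round(-((yaw-cy+180)%360-180),2))
E
python3 -c "
from h import *
go(544,336.2,200,-98)"
```

```text
t 2.0 P [ 214.1 -560.5  245.3] yaw -98.4 ydir [ 0. -0. -1.] F [0.9 0.3 0.4] w 85.2 q [-1.29  0.13  1.49  0.    1.52  0.43]
 shift tool [-195.4   45.3 -935.3] n 22 per row [ -8.88   2.06 -42.51] turn -0.4
```

Emit:
step_arm(
  motion=[
    [-9,2,-43,0],
    [-9,2,-43,0],
    [-9,2,-43,0],
    [-9,2,-43,0],
    [-9,2,-43,0],
  ],
)

```text
clock: 2.5
position: [0.2892, -0.3525, 0.2352]
tcp_rot: [-0.05, -0.705, 0.705, 0.05]
wrist_force: [0.2, -0.6, 0.5]
grip_width: 0.085
```

Emit:
step_arm(
  motion=[
    [-9,2,-43,0],
    [-9,2,-43,0],
    [-9,2,-43,0],
    [-9,2,-43,0],
    [-9,2,-43,0],
  ],
)

```text
clock: 3.0
position: [0.3641, -0.1459, 0.2256]
tcp_rot: [-0.05, -0.705, 0.706, 0.05]
wrist_force: [1.2, -0.0, 0.4]
grip_width: 0.085
```

Emit:
step_arm(
  motion=[
    [-9,2,-43,0],
    [-9,2,-43,0],
    [-9,2,-43,0],
    [-9,2,-43,0],
    [-9,2,-43,0],
  ],
)

```text
clock: 3.5
position: [0.439, 0.061, 0.2156]
tcp_rot: [0.05, 0.705, -0.705, -0.049]
wrist_force: [0.6, -0.4, 0.2]
grip_width: 0.085
```

Emit:
step_arm(
  motion=[
    [-9,2,-43,0],
    [-9,2,-43,0],
    [-9,2,-43,0],
    [-9,2,-43,0],
    [-9,2,-43,0],
  ],
)

```text
clock: 4.0
position: [0.5138, 0.2675, 0.2052]
tcp_rot: [0.05, 0.705, -0.705, -0.05]
wrist_force: [0.5, -1.2, 0.4]
grip_width: 0.0851
```

```bash
python3 -c "
from h import *
go(544,336.2,120,-98)"
```

```text
t 4.0 P [513.8 267.5 205.2] yaw -98.08 ydir [ 0.  0. -1.] F [ 0.5 -1.2  0.4] w 85.1 q [ 0.39  0.1   1.6  -0.    1.45  2.1 ]
 shift tool [-20.2  85.3 -72.2] n 3 per row [ -6.73  28.42 -24.07] turn -0.08
```

Emit:
step_arm(
  motion=[
    [-10,20,-36,0],
    [-10,20,-36,0],
    [0,25,0,0],
    [0,20,0,0],
    [0,0,0,0],
  ],
)

```text
clock: 4.5
position: [0.541, 0.3331, 0.1159]
tcp_rot: [-0.048, -0.704, 0.707, 0.052]
wrist_force: [-0.8, -1.0, -0.8]
grip_width: 0.085
```

```bash
python3 -c "
from h import *
go(544,336.2,39,-98)
p=snapshot('top');save(p,'t1');p=snapshot('scene');save(p,'s1')"
```

```text
t 4.5 P [541.  333.1 115.9] yaw -98.07 ydir [-0.006 -0.003 -1.   ] F [-0.8 -1.  -0.8] w 85.0 q [ 0.47  0.32  1.51 -0.    1.32  2.18]
 shift tool [-3.  76.9 -3.8] n 2 per row [-1.52 38.44 -1.89] turn -0.07
```

View pics/s1.png

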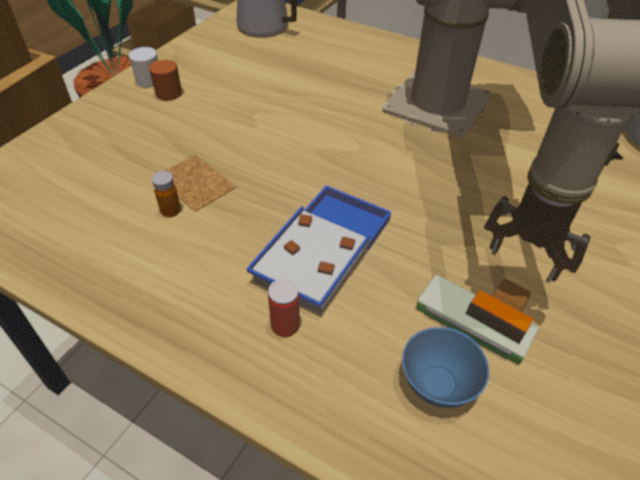

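Emit:
step_arm(
  motion=[
    [0,20,0,0],
    [0,15,0,0],
    [0,0,0,0],
  ],
)

```text
clock: 4.9
position: [0.5423, 0.3332, 0.0837]
tcp_rot: [-0.049, -0.705, 0.706, 0.051]
wrist_force: [0.5, -0.3, 0.4]
grip_width: 0.0849
```

```bash
python3 -c "
from h import *
go(544,336.2,39,-98)"
```

```text
t 4.9 P [542.3 333.2  83.7] yaw -98.12 ydir [-0.003 -0.001 -1.   ] F [ 0.5 -0.3  0.4] w 84.9 q [0.47 0.35 1.53 0.   1.26 2.18]
 shift tool [-1.4 44.7 -3.3] n 1 per row [-1.38 44.74 -3.25] turn -0.12
```

Emit:
step_arm(
  motion=[
    [-1,15,-3,0],
    [0,15,0,0],
    [0,10,0,0],
    [0,3,0,0],
    [0,0,0,0],
  ],
)

```text
clock: 5.4
position: [0.5442, 0.3365, 0.0412]
tcp_rot: [-0.049, -0.705, 0.706, 0.05]
wrist_force: [0.5, -0.5, 0.0]
grip_width: 0.0853
```

```bash
python3 -c "
from h import *
go(544,336.2,39,-98)
p=snapshot('top');save(p,'t2');p=snapshot('scene');save(p,'s2')
a=cv2.resize(p['image'][150:390,360:640],None,fx=2.5,fy=2.5);cv2.imwrite('pics/s2c.png',a[:,:,::-1])"
```

```text
t 5.4 P [544.2 336.5  41.2] yaw -98.1 ydir [-0.002 -0.001 -1.   ] F [ 0.5 -0.5  0. ] w 85.3 q [ 0.47  0.41  1.54 -0.    1.19  2.19]
 shift tool [0.1 2.2 0.3] n 1 per row [0.1  2.19 0.33] turn -0.1
```

View pics/s2c.png

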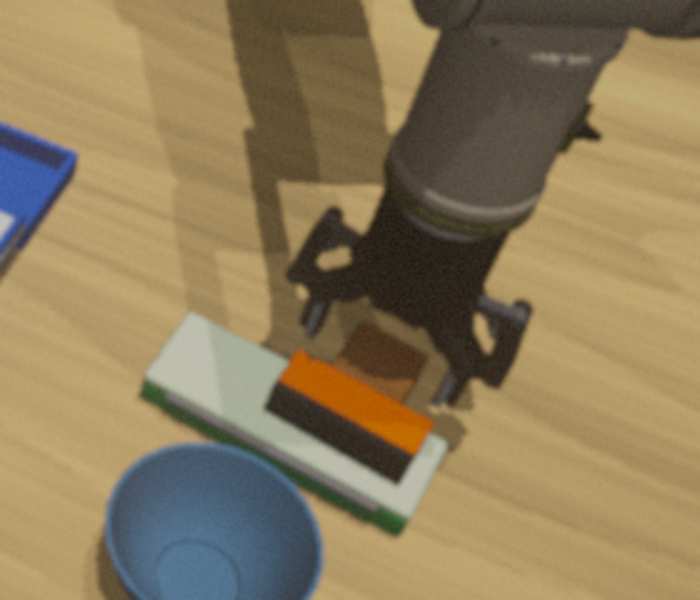

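Jaws straddle the handle (crop 320,320 and 450,385). Closing.

Emit:
step_arm(
  motion=[
    [0,2,0,0],
    [0,0,0,0],
    [0,0,0,0],
    [0,0,0,0],
    [0,0,0,0],
  ],
  grip=30,
)

```text
clock: 6.0
position: [0.5451, 0.3371, 0.0411]
tcp_rot: [0.05, 0.706, -0.705, -0.05]
wrist_force: [-1.0, -0.8, 4.9]
grip_width: 0.0493
```

Emit:
step_arm(
  motion=[
    [0,0,0,0],
    [0,0,0,0],
  ],
)

```text
clock: 6.2
position: [0.5451, 0.3371, 0.041]
tcp_rot: [0.05, 0.706, -0.705, -0.05]
wrist_force: [-1.9, -1.2, 6.0]
grip_width: 0.0492
```

Emit:
step_arm(
  motion=[
    [0,-8,0,0],
    [0,-12,0,0],
    [0,-15,0,0],
    [0,-15,0,0],
    [0,0,0,0],
  ],
)

```text
clock: 6.7
position: [0.547, 0.338, 0.0946]
tcp_rot: [0.052, 0.706, -0.704, -0.048]
wrist_force: [0.5, 0.3, -1.2]
grip_width: 0.0493
```

```bash
python3 -c "
from h import *
go()
p=snapshot('scene');save(p,'s3')
a=cv2.resize(p['image'][150:390,360:640],None,fx=2.5,fy=2.5);cv2.imwrite('pics/s3c.png',a[:,:,::-1])"
```

```text
t 6.7 P [547.  338.   94.6] yaw -98.1 ydir [ 0.005  0.003 -1.   ] F [ 0.5  0.3 -1.2] w 49.3 q [0.47 0.35 1.51 0.   1.27 2.19]
 shift tool [0. 0. 0.] n 1 per row [0. 0. 0.] turn None
```

View pics/s3c.png

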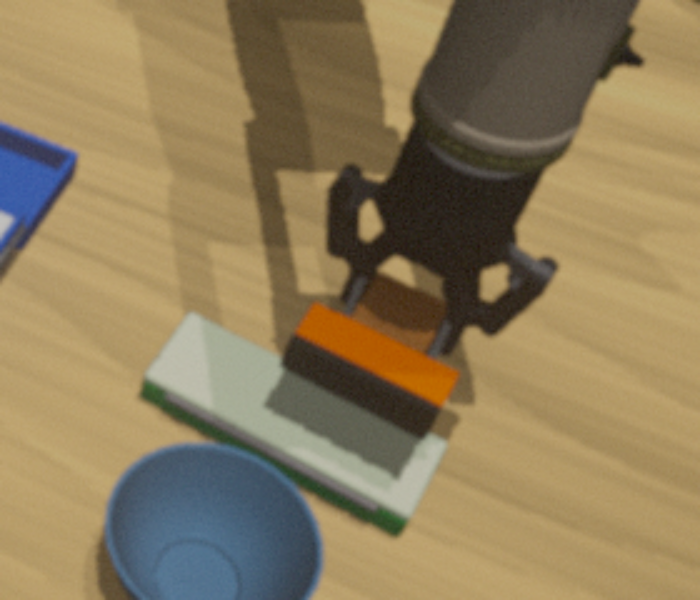

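The scraper is gripped and level, and it doesn't swing by itself. I'll move clear of the box, go low, and try a slightly looser grip so it pivots under gravity. A slip there would only drop it about 20 mm.

Emit:
step_arm(
  motion=[
    [25,0,0,0],
    [40,0,0,0],
    [40,0,0,0],
    [25,15,0,0],
    [0,15,0,0],
  ],
)

```text
clock: 7.25
position: [0.4129, 0.3555, 0.0593]
tcp_rot: [-0.049, -0.705, 0.706, 0.05]
wrist_force: [-0.0, 0.3, -2.0]
grip_width: 0.049
```

Emit:
step_arm(
  motion=[
    [0,15,0,0],
    [0,0,0,0],
    [0,0,0,0],
  ],
  grip=49,
)

```text
clock: 7.55
position: [0.4167, 0.3547, 0.0447]
tcp_rot: [-0.05, -0.705, 0.706, 0.051]
wrist_force: [0.2, 0.4, -0.7]
grip_width: 0.0498
```

```bash
python3 -c "
from h import *
go()
p=snapshot('scene');save(p,'s4')
a=cv2.resize(p['image'][100:340,360:640],None,fx=2.5,fy=2.5);cv2.imwrite('pics/s4c.png',a[:,:,::-1])"
```

```text
t 7.55 P [416.7 354.7  44.7] yaw -98.15 ydir [-0.001 -0.001 -1.   ] F [ 0.2  0.4 -0.7] w 49.8 q [ 0.61  0.18  1.82 -0.    1.14  2.32]
 shift tool [0. 0. 0.] n 1 per row [0. 0. 0.] turn None
```

View pics/s4c.png

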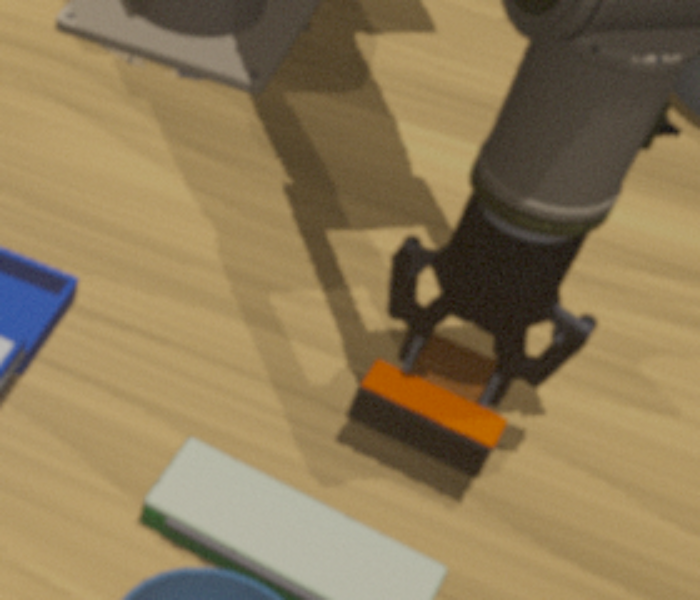

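The opening rose from 49.3 to 49.8, so the grip did soften. I'll loosen in small steps.

Emit:
step_arm(
  motion=[
    [0,0,0,0],
    [0,0,0,0],
    [0,0,0,0],
  ],
  grip=49.4,
)

```text
clock: 7.9
position: [0.4167, 0.3553, 0.0458]
tcp_rot: [0.05, 0.706, -0.705, -0.05]
wrist_force: [-0.1, 0.1, -1.6]
grip_width: 0.0495
```

```bash
python3 -c "
from h import *
go()
p=snapshot('scene');save(p,'s5')
a=cv2.resize(p['image'][180:340,460:640],None,fx=3.5,fy=3.5);cv2.imwrite('pics/s5c.png',a[:,:,::-1])"
```

```text
t 7.9 P [416.7 355.3  45.8] yaw -98.12 ydir [ 0.001  0.001 -1.   ] F [-0.1  0.1 -1.6] w 49.5 q [0.61 0.18 1.82 0.   1.14 2.32]
 shift tool [0. 0. 0.] n 1 per row [0. 0. 0.] turn None
```

View pics/s5c.png

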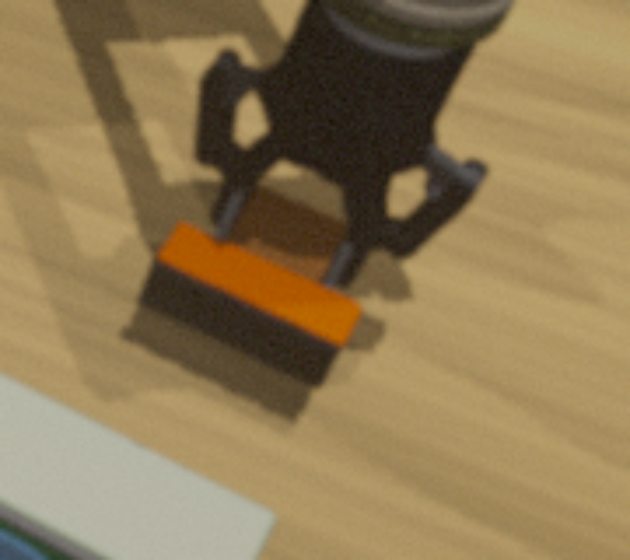

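Emit:
step_arm(
  motion=[
    [0,0,0,0],
    [0,0,0,0],
    [0,0,0,0],
  ],
  grip=50,
)

```text
clock: 8.25
position: [0.4161, 0.3552, 0.0453]
tcp_rot: [0.05, 0.705, -0.705, -0.05]
wrist_force: [0.2, 0.8, -0.8]
grip_width: 0.05
```

```bash
python3 -c "
from h import *
go()
p=snapshot('scene');save(p,'s6')
a=cv2.resize(p['image'][180:340,460:640],None,fx=3.5,fy=3.5);cv2.imwrite('pics/s6c.png',a[:,:,::-1])"
```

```text
t 8.25 P [416.1 355.2  45.3] yaw -98.09 ydir [ 0.  0. -1.] F [ 0.2  0.8 -0.8] w 50.0 q [ 0.61  0.18  1.82 -0.    1.14  2.32]
 shift tool [0. 0. 0.] n 1 per row [0. 0. 0.] turn None
```

View pics/s6c.png

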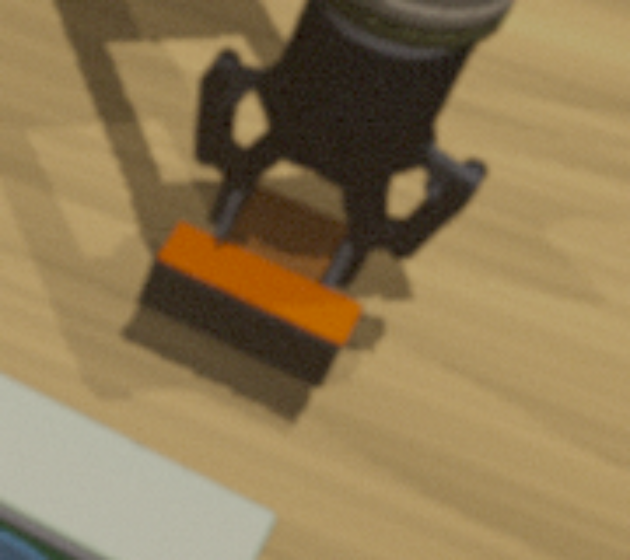

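No change yet. A little more.

Emit:
step_arm(
  motion=[
    [0,0,0,0],
    [0,0,0,0],
  ],
  grip=50.4,
)

```text
clock: 8.5
position: [0.416, 0.3552, 0.0453]
tcp_rot: [-0.05, -0.705, 0.705, 0.05]
wrist_force: [0.4, -0.1, -1.3]
grip_width: 0.0503
```

```bash
python3 -c "
from h import *
go()
p=snapshot('scene');save(p,'s7')
a=cv2.resize(p['image'][180:340,460:640],None,fx=3.5,fy=3.5);cv2.imwrite('pics/s7c.png',a[:,:,::-1])"
```

```text
t 8.5 P [416.  355.2  45.3] yaw -98.09 ydir [-0. -0. -1.] F [ 0.4 -0.1 -1.3] w 50.3 q [ 0.61  0.18  1.82 -0.    1.14  2.32]
 shift tool [0. 0. 0.] n 1 per row [0. 0. 0.] turn None
```

View pics/s7c.png

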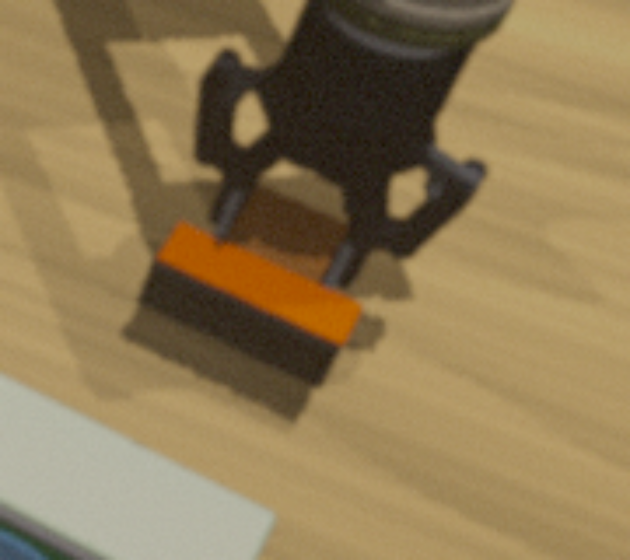

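Emit:
step_arm(
  motion=[
    [0,0,0,0],
    [0,0,0,0],
  ],
  grip=50.7,
)

```text
clock: 8.75
position: [0.4163, 0.3553, 0.0455]
tcp_rot: [0.05, 0.705, -0.705, -0.05]
wrist_force: [0.5, 0.4, 0.3]
grip_width: 0.0507
```

```bash
python3 -c "
from h import *
go()
p=snapshot('scene');save(p,'s8')
a=cv2.resize(p['image'][180:340,460:640],None,fx=3.5,fy=3.5);cv2.imwrite('pics/s8c.png',a[:,:,::-1])"
```

```text
t 8.75 P [416.3 355.3  45.5] yaw -98.1 ydir [ 0.  0. -1.] F [0.5 0.4 0.3] w 50.7 q [ 0.61  0.18  1.82 -0.    1.14  2.32]
 shift tool [0. 0. 0.] n 1 per row [0. 0. 0.] turn None
```

View pics/s8c.png

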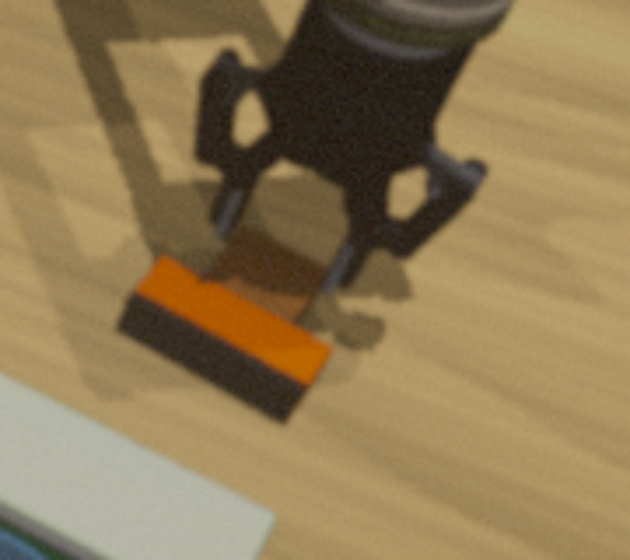

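It dropped 20 mm and now seems to lie flat on the table between the jaws. I'll check both views. If so, I'll use the table as the fulcrum: a loose pinch near the handle end, lifted with the blade staying down.

```bash
python3 -c "
from h import *
p=snapshot('scene')
for u,v in ((120,328),(285,422),(330,350),(160,258),(238,228),(318,270)): print((u,v),px2w(p,(460+u/3.5,180+v/3.5),.0 if v in(328,422) else .028)[:2].round(4)*1000)
q=snapshot('top');save(q,'t9')
a=cv2.resize(q['image'][220:340,70:220],None,fx=5,fy=5);cv2.imwrite('pics/t9c.png',a[:,:,::-1])"
```

```text
(120, 328) [474.9 300.7]
(285, 422) [492.  391.8]
(330, 350) [460.3 397.6]
(160, 258) [443.5 305.2]
(238, 228) [401.2 335.1]
(318, 270) [409.3 379.4]
```

View pics/t9c.png

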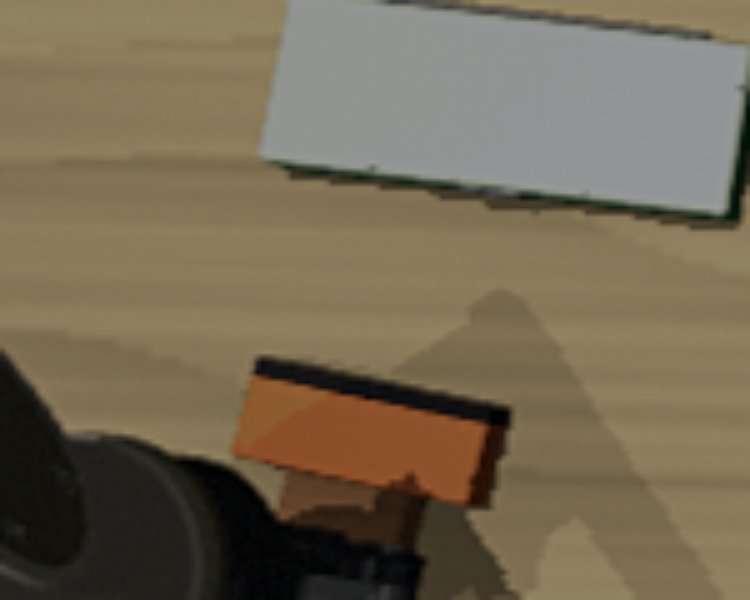

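```bash
python3 -c "
from h import *
q=snapshot('top')
f=lambda u,v,z:px2w(q,(70+u/5,220+v/5),z)[:2]*1000
for z in (.028,.05):
  a,b,c,d=f(258,357,z),f(508,408,z),f(233,458,z),f(472,505,z)
  print(z,a.round(1),b.round(1),c.round(1),d.round(1),np.linalg.norm(b-a),np.linalg.norm(d-c),np.linalg.norm(c-a),np.degrees(np.arctan2(*(a-b)[::-1])),np.degrees(np.arctan2(*(c-d)[::-1])))
"
```

```text
0.028 [492.7 386.9] [475.3 287.3] [453.5 392.7] [437.7 298.2] 101.15133636143985 95.75827007811203 39.69682450516156 80.06613397547615 80.53099840703739
0.05 [491.6 378. ] [474.6 280.8] [453.2 383.6] [437.9 291.4] 98.71656068253596 93.4533088642831 38.74129721000548 80.06613397547615 80.53099840703739
```

It lies flat, with its axis at about 170°. The grip point is near 73 mm from the blade.

Emit:
step_arm(
  motion=[
    [0,0,0,2],
    [6,12,0,0],
    [0,12,0,0],
    [0,4,0,0],
    [0,0,0,0],
  ],
  grip=60,
)

```text
clock: 9.45
position: [0.409, 0.3554, 0.0155]
tcp_rot: [-0.061, -0.704, 0.705, 0.063]
wrist_force: [-0.4, 0.1, -0.4]
grip_width: 0.06
```

Emit:
step_arm(
  motion=[
    [0,0,0,0],
    [0,0,0,0],
    [0,0,0,0],
  ],
  grip=50.2,
)

```text
clock: 9.75
position: [0.4105, 0.3564, 0.0177]
tcp_rot: [0.062, 0.705, -0.704, -0.062]
wrist_force: [0.9, -0.0, 0.9]
grip_width: 0.0499
```

Emit:
step_arm(
  motion=[
    [0,-5,0,0],
    [0,-5,0,0],
    [-1,-5,0,0],
    [-1,-5,0,0],
    [0,0,0,0],
  ],
)

```text
clock: 10.25
position: [0.4131, 0.3564, 0.0387]
tcp_rot: [0.063, 0.705, -0.704, -0.062]
wrist_force: [0.3, -0.6, 4.3]
grip_width: 0.0502
```

```bash
python3 -c "
from h import *
go()
p=snapshot('scene');save(p,'s10')
a=cv2.resize(p['image'][180:340,460:640],None,fx=3.5,fy=3.5);cv2.imwrite('pics/s10c.png',a[:,:,::-1])"
```

```text
t 10.25 P [413.1 356.4  38.7] yaw -100.11 ydir [ 0.002  0.001 -1.   ] F [ 0.3 -0.6  4.3] w 50.2 q [ 0.62  0.19  1.83 -0.    1.13  2.37]
 shift tool [0. 0. 0.] n 1 per row [0. 0. 0.] turn None
```

View pics/s10c.png

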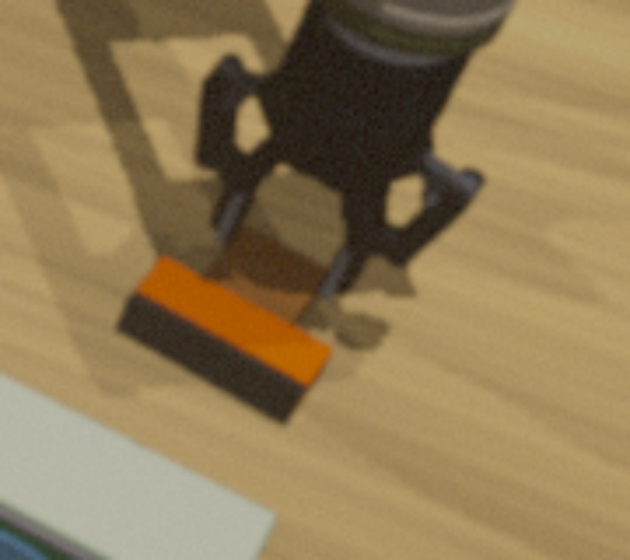

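It slipped off the handle. I'll go down again and grip slightly tighter.

Emit:
step_arm(
  motion=[
    [0,10,0,0],
    [1,10,0,0],
    [1,1,0,0],
    [0,0,0,0],
  ],
  grip=55,
)

```text
clock: 10.7
position: [0.409, 0.3556, 0.0149]
tcp_rot: [-0.061, -0.704, 0.705, 0.063]
wrist_force: [0.2, -0.3, 0.1]
grip_width: 0.0552
```

Emit:
step_arm(
  motion=[
    [0,0,0,0],
    [0,0,0,0],
    [0,0,0,0],
  ],
  grip=49.6,
)

```text
clock: 11.0
position: [0.4103, 0.3563, 0.0164]
tcp_rot: [0.062, 0.704, -0.704, -0.062]
wrist_force: [-0.9, 0.3, -1.5]
grip_width: 0.0496
```

Emit:
step_arm(
  motion=[
    [0,-5,0,0],
    [0,-5,0,0],
    [-1,-5,0,0],
    [-1,-5,0,0],
    [0,0,0,0],
  ],
)

```text
clock: 11.5
position: [0.4131, 0.3564, 0.0377]
tcp_rot: [0.063, 0.705, -0.704, -0.062]
wrist_force: [0.2, 0.7, -0.3]
grip_width: 0.0501
```

```bash
python3 -c "
from h import *
go()
p=snapshot('scene');save(p,'s11')
a=cv2.resize(p['image'][180:340,460:640],None,fx=3.5,fy=3.5);cv2.imwrite('pics/s11c.png',a[:,:,::-1])"
```

```text
t 11.5 P [413.1 356.4  37.7] yaw -100.1 ydir [ 0.002  0.001 -1.   ] F [ 0.2  0.7 -0.3] w 50.1 q [ 0.62  0.19  1.83 -0.    1.13  2.37]
 shift tool [0. 0. 0.] n 1 per row [0. 0. 0.] turn None
```

View pics/s11c.png

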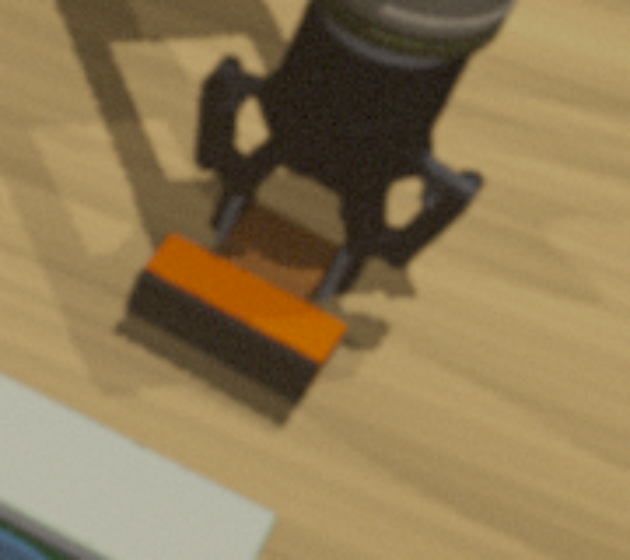

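The light grip lifts it level rather than letting it pivot, so gravity alone isn't enough. New plan: grip firmly, press the blade face against the fixed chopstick box's near wall, and raise the handle in an arc, so that wall friction turns the blade down.

Emit:
step_arm(
  motion=[
    [0,0,0,0],
    [0,0,0,-4.7],
    [-10,0,10,0],
    [-25,0,20,0],
    [0,0,0,0],
  ],
  grip=47,
)

```text
clock: 12.05
position: [0.4466, 0.3203, 0.0363]
tcp_rot: [-0.035, -0.706, 0.707, 0.034]
wrist_force: [0.3, -0.4, -1.8]
grip_width: 0.0492
```

```bash
python3 -c "
from h import *
go(476,318,30,-95.4)
p=snapshot('scene');save(p,'s12')
a=cv2.resize(p['image'][180:360,440:640],None,fx=3.2,fy=3.2);cv2.imwrite('pics/s12c.png',a[:,:,::-1])
q=snapshot('top')
a=cv2.resize(q['image'][200:320,70:250],None,fx=4,fy=4);cv2.imwrite('pics/t12c.png',a[:,:,::-1])
"
```

```text
t 12.05 P [446.6 320.3  36.3] yaw -95.6 ydir [ 0.001 -0.001 -1.   ] F [ 0.3 -0.4 -1.8] w 49.2 q [ 0.53  0.2   1.81 -0.    1.13  2.2 ]
 shift tool [-29.5   6.4  -0.6] n 1 per row [-29.51   6.38  -0.62] turn -0.2
```

View pics/s12c.png

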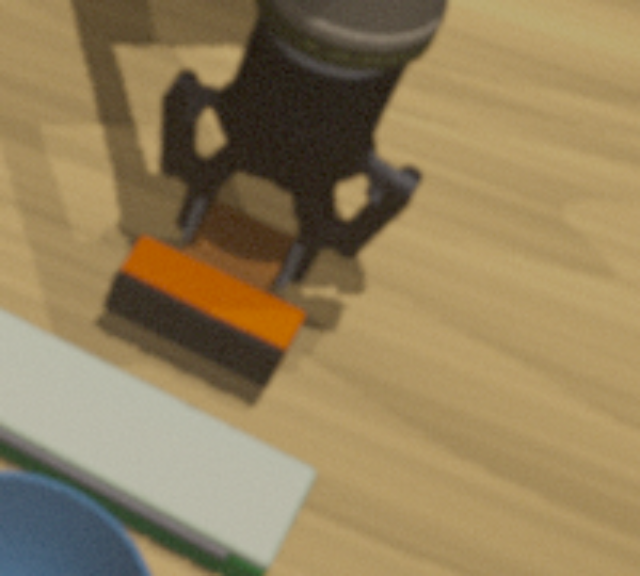

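View pics/t12c.png

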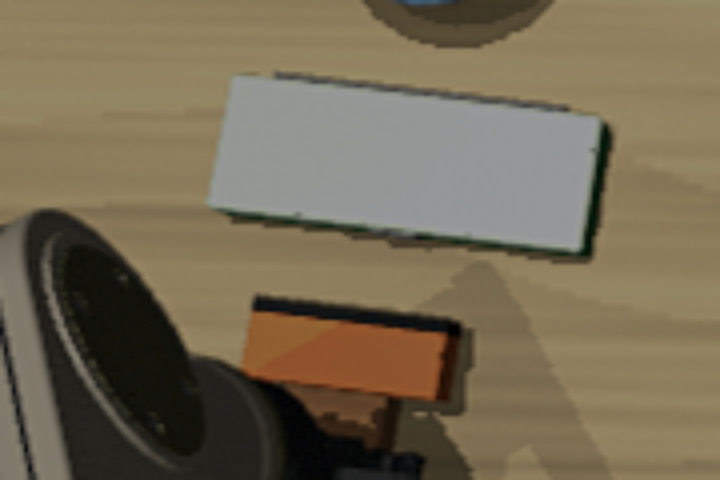

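Emit:
step_arm(
  motion=[
    [-15,0,0,0],
    [-12,0,0,0],
    [-3,0,0,0],
    [-2,0,0,0],
    [0,0,0,0],
  ],
)

```text
clock: 12.65
position: [0.4758, 0.3197, 0.0361]
tcp_rot: [-0.033, -0.706, 0.706, 0.034]
wrist_force: [0.3, -0.1, -0.8]
grip_width: 0.0492
```

Emit:
step_arm(
  motion=[
    [-2,0,0,0],
    [-2,0,0,0],
  ],
)

```text
clock: 12.85
position: [0.4797, 0.3194, 0.0362]
tcp_rot: [-0.033, -0.706, 0.706, 0.033]
wrist_force: [0.5, -0.0, -2.1]
grip_width: 0.0494
```

Emit:
step_arm(
  motion=[
    [-2,0,0,0],
    [-2,0,0,0],
  ],
)

```text
clock: 13.05
position: [0.4841, 0.319, 0.0364]
tcp_rot: [0.033, 0.706, -0.706, -0.033]
wrist_force: [0.3, 0.6, -1.7]
grip_width: 0.0488
```

Emit:
step_arm(
  motion=[
    [-2,0,0,0],
    [-1,0,0,0],
  ],
)

```text
clock: 13.25
position: [0.4862, 0.3188, 0.0361]
tcp_rot: [-0.033, -0.706, 0.706, 0.034]
wrist_force: [-6.9, 0.7, 1.5]
grip_width: 0.0488
```

Contact at x ≈ 0.485. Press a little more, then raise.

Emit:
step_arm(
  motion=[
    [-1,0,0,0],
    [0,-3,0,0],
  ],
)

```text
clock: 13.45
position: [0.4862, 0.3183, 0.0381]
tcp_rot: [-0.032, -0.706, 0.707, 0.035]
wrist_force: [-4.3, 0.3, -3.6]
grip_width: 0.049
```

Emit:
step_arm(
  motion=[
    [-1,-3,0,0],
    [-1,-4,0,0],
  ],
)

```text
clock: 13.65
position: [0.4864, 0.3177, 0.0441]
tcp_rot: [-0.031, -0.705, 0.707, 0.036]
wrist_force: [-12.0, 0.9, -6.4]
grip_width: 0.0489
```

Emit:
step_arm(
  motion=[
    [-1,-4,0,0],
    [-1,-4,0,0],
  ],
)

```text
clock: 13.85
position: [0.4909, 0.3178, 0.0534]
tcp_rot: [-0.032, -0.706, 0.707, 0.034]
wrist_force: [0.6, 0.2, -1.3]
grip_width: 0.049
```

```bash
python3 -c "
from h import *
go()
p=snapshot('scene');save(p,'s13')
a=cv2.resize(p['image'][180:360,440:640],None,fx=3.2,fy=3.2);cv2.imwrite('pics/s13c.png',a[:,:,::-1])
"
```

```text
t 13.85 P [490.9 317.8  53.4] yaw -95.38 ydir [-0.002 -0.001 -1.   ] F [ 0.6  0.2 -1.3] w 49.0 q [ 0.49  0.26  1.7  -0.    1.18  2.15]
 shift tool [0. 0. 0.] n 1 per row [0. 0. 0.] turn None
```

View pics/s13c.png

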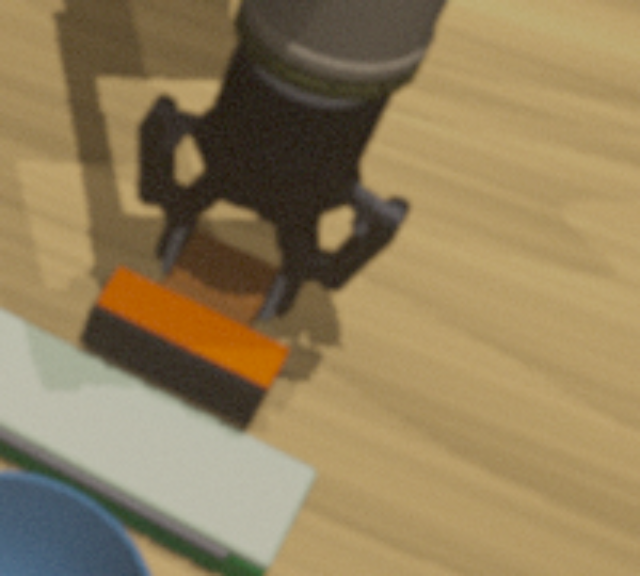

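The blade slipped over the wall at about 12 N: the wide pad contact resists twisting too well. I'll put the scraper back on the table and pinch only the last few mm of the handle end, where gravity has a longer lever and the pads little twisting resistance, then loosen gradually.

Emit:
step_arm(
  motion=[
    [30,0,0,0],
    [35,10,0,0],
    [0,10,0,0],
    [0,8,0,0],
    [0,2,0,0],
  ],
)

```text
clock: 14.4
position: [0.428, 0.3242, 0.0239]
tcp_rot: [-0.034, -0.706, 0.706, 0.033]
wrist_force: [0.3, 0.0, -2.9]
grip_width: 0.049
```

Emit:
step_arm(
  motion=[
    [0,2,0,0],
    [0,1,0,0],
  ],
)

```text
clock: 14.6
position: [0.4284, 0.3244, 0.0216]
tcp_rot: [0.034, 0.706, -0.706, -0.033]
wrist_force: [-0.0, -0.0, -1.0]
grip_width: 0.0487
```

Emit:
step_arm(
  motion=[
    [0,2,0,0],
    [0,1,0,0],
  ],
)

```text
clock: 14.8
position: [0.4277, 0.3243, 0.0184]
tcp_rot: [0.034, 0.706, -0.706, -0.033]
wrist_force: [0.5, -0.4, -1.7]
grip_width: 0.0492
```

Emit:
step_arm(
  motion=[
    [0,1,0,0],
    [0,1,0,0],
  ],
)

```text
clock: 15.0
position: [0.4274, 0.3243, 0.0163]
tcp_rot: [0.033, 0.706, -0.706, -0.033]
wrist_force: [-0.6, 1.3, -1.9]
grip_width: 0.0491
```

Emit:
step_arm(
  motion=[
    [0,0,0,0],
    [0,0,0,0],
    [0,-8,0,0],
    [7,-8,0,0],
    [8,0,0,0],
  ],
  grip=58,
)

```text
clock: 15.5
position: [0.4131, 0.3265, 0.0343]
tcp_rot: [0.034, 0.707, -0.706, -0.033]
wrist_force: [-0.1, -0.1, 0.0]
grip_width: 0.058
```

```bash
python3 -c "
from h import *
go()
p=snapshot('scene');save(p,'s14')
a=cv2.resize(p['image'][160:320,460:640],None,fx=3.5,fy=3.5);cv2.imwrite('pics/s14c.png',a[:,:,::-1])
"
```

```text
t 15.5 P [413.1 326.5  34.3] yaw -95.42 ydir [ 0.003  0.002 -1.   ] F [-0.1 -0.1  0. ] w 58.0 q [0.57 0.14 1.88 0.   1.11 2.24]
 shift tool [0. 0. 0.] n 1 per row [0. 0. 0.] turn None
```

View pics/s14c.png

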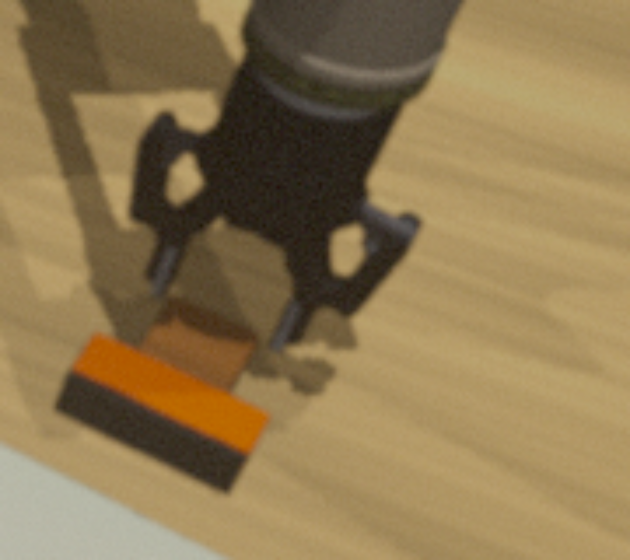

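```bash
python3 -c "
from h import *
p=snapshot('scene')
f=lambda u,v,z:px2w(p,(460+u/3.5,160+v/3.5),z)[:2]*1000
a,b=f(57,407,0),f(228,491,0);c,d=f(172,303,.028),f(258,344,.028);e,g=f(97,335,.028),f(269,414,.028)
print(a,b,c,d,e,g)
for P,Q in((a,b),(c,d),(e,g)): print(((P+Q)/2).round(1),np.linalg.norm(Q-P).round(1),np.degrees(np.arctan2(*(Q-P)[::-1])).round(1))
"
```

```text
[497.83284562 273.80356372] [506.13803913 366.55970452] [422.8409193  305.58370218] [428.23222833 352.87332601] [465.27132856 277.99667314] [472.19852799 369.90695286]
[502.  320.2] 93.1 84.9
[425.5 329.2] 47.6 83.5
[468.7 324. ] 92.2 85.7
```

Emit:
step_arm(
  motion=[
    [-8,4,0,0],
    [0,0,0,0],
    [0,0,0,0],
    [0,0,0,0],
  ],
  grip=47,
)

```text
clock: 16.0
position: [0.4208, 0.326, 0.0297]
tcp_rot: [0.033, 0.707, -0.706, -0.033]
wrist_force: [-8.9, 0.2, 16.5]
grip_width: 0.048
```

Emit:
step_arm(
  motion=[
    [0,-5,0,0],
    [0,-5,0,0],
    [-1,-5,0,0],
    [0,-5,0,0],
    [0,0,0,0],
  ],
)

```text
clock: 16.5
position: [0.4219, 0.3251, 0.0491]
tcp_rot: [0.034, 0.707, -0.706, -0.033]
wrist_force: [0.1, 0.3, -1.5]
grip_width: 0.0481
```

```bash
python3 -c "
from h import *
go()
p=snapshot('scene');save(p,'s15')
a=cv2.resize(p['image'][160:320,460:640],None,fx=3.5,fy=3.5);cv2.imwrite('pics/s15c.png',a[:,:,::-1])
"
```

```text
t 16.5 P [421.9 325.1  49.1] yaw -95.41 ydir [ 0.001  0.001 -1.   ] F [ 0.1  0.3 -1.5] w 48.1 q [ 0.56  0.14  1.86 -0.    1.15  2.23]
 shift tool [0. 0. 0.] n 1 per row [0. 0. 0.] turn None
```

View pics/s15c.png

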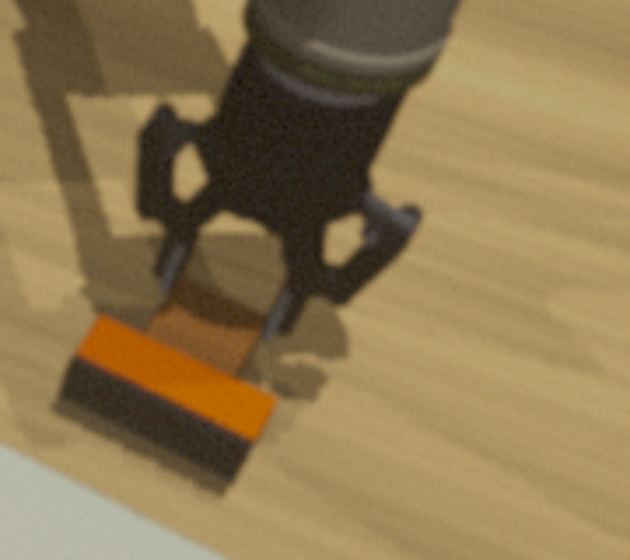

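The blade stays close to the table while the handle is up, so it's starting to pivot. Raising further.

Emit:
step_arm(
  motion=[
    [-1,-6,0,0],
    [-2,-6,0,0],
    [-2,-6,0,0],
    [-2,-6,0,0],
    [0,0,0,0],
  ],
  grip=49,
)

```text
clock: 17.05
position: [0.4294, 0.3247, 0.0738]
tcp_rot: [0.034, 0.707, -0.706, -0.033]
wrist_force: [-0.1, 0.8, -1.4]
grip_width: 0.049
```

```bash
python3 -c "
from h import *
go()
p=snapshot('scene');save(p,'s16')
a=cv2.resize(p['image'][160:320,460:640],None,fx=3.5,fy=3.5);cv2.imwrite('pics/s16c.png',a[:,:,::-1])
"
```

```text
t 17.05 P [429.4 324.7  73.8] yaw -95.41 ydir [ 0.002  0.001 -1.   ] F [-0.1  0.8 -1.4] w 49.0 q [ 0.55  0.12  1.83 -0.    1.19  2.22]
 shift tool [0. 0. 0.] n 1 per row [0. 0. 0.] turn None
```

View pics/s16c.png

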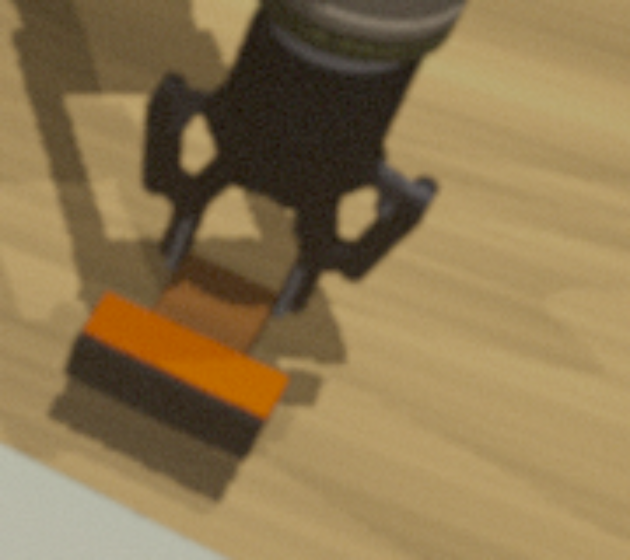

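Emit:
step_arm(
  motion=[
    [0,0,0,0],
    [0,0,0,0],
  ],
  grip=49.5,
)

```text
clock: 17.3
position: [0.4279, 0.324, 0.0719]
tcp_rot: [-0.033, -0.706, 0.706, 0.034]
wrist_force: [-0.4, 0.5, -1.7]
grip_width: 0.0495
```

```bash
cat > lk.py <<'E'
from h import *
import sys
go()
n=sys.argv[1];x0,y0,x1,y1=map(int,sys.argv[2:6]) if len(sys.argv)>5 else (460,160,640,320)
p=snapshot('scene');k=560/(y1-y0)
a=cv2.resize(p['image'][y0:y1,x0:x1],None,fx=k,fy=k);cv2.imwrite(f'pics/{n}.png',a[:,:,::-1])
E
python3 lk.py s17
```

```text
t 17.3 P [427.9 324.   71.9] yaw -95.4 ydir [-0.001 -0.    -1.   ] F [-0.4  0.5 -1.7] w 49.5 q [0.55 0.12 1.83 0.   1.19 2.22]
 shift tool [0. 0. 0.] n 1 per row [0. 0. 0.] turn None
```

View pics/s17.png

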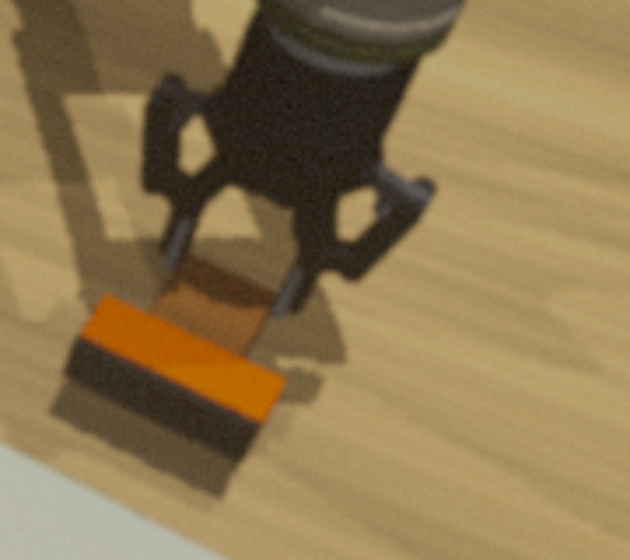

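Emit:
step_arm(
  motion=[
    [0,0,0,0],
    [0,0,0,0],
  ],
  grip=49.9,
)

```text
clock: 17.55
position: [0.4282, 0.3242, 0.0723]
tcp_rot: [-0.033, -0.706, 0.706, 0.033]
wrist_force: [0.2, -0.3, -0.9]
grip_width: 0.0499
```

```bash
python3 lk.py s18
```

```text
t 17.55 P [428.2 324.2  72.3] yaw -95.39 ydir [-0. -0. -1.] F [ 0.2 -0.3 -0.9] w 49.9 q [ 0.55  0.12  1.83 -0.    1.19  2.22]
 shift tool [0. 0. 0.] n 1 per row [0. 0. 0.] turn None
```

View pics/s18.png

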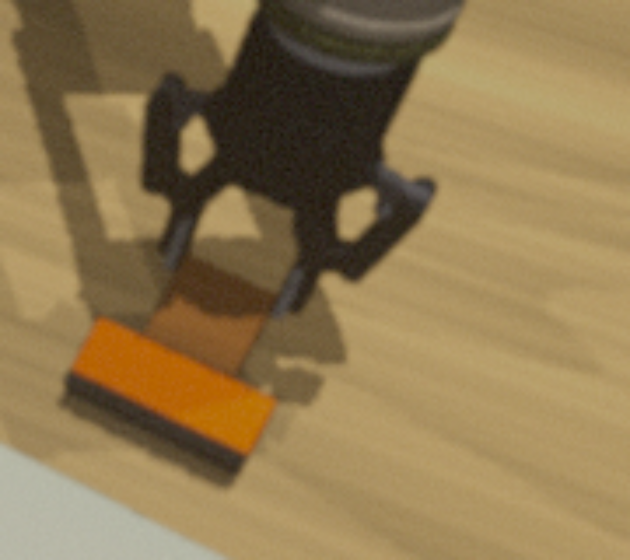

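It is pivoting: the blade is down and its face foreshortened. Raise with the same grip and let it swing on.

Emit:
step_arm(
  motion=[
    [0,-6,0,0],
    [0,-7,0,0],
    [0,-7,0,0],
    [0,0,0,0],
    [0,0,0,0],
  ],
)

```text
clock: 18.1
position: [0.4288, 0.3247, 0.0934]
tcp_rot: [0.034, 0.707, -0.706, -0.033]
wrist_force: [-1.0, 1.3, 3.3]
grip_width: 0.0499
```

```bash
python3 lk.py s19
```

```text
t 18.1 P [428.8 324.7  93.4] yaw -95.4 ydir [ 0.001  0.001 -1.   ] F [-1.   1.3  3.3] w 49.9 q [0.55 0.09 1.82 0.   1.23 2.22]
 shift tool [0. 0. 0.] n 1 per row [0. 0. 0.] turn None
```

View pics/s19.png

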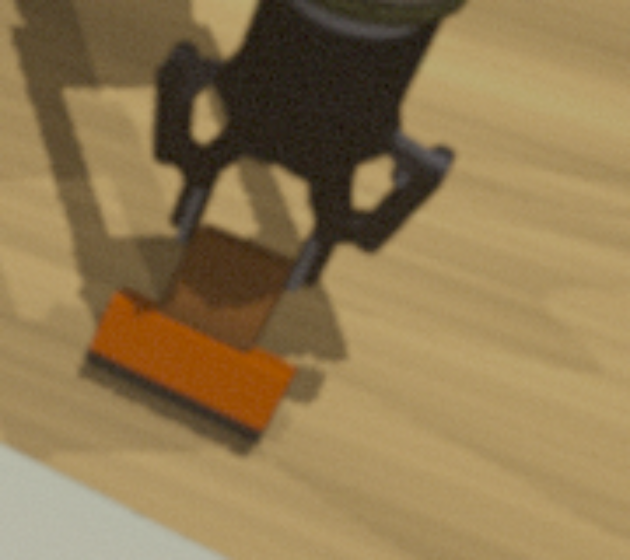

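Tilt is about 50° and growing. Continue.

Emit:
step_arm(
  motion=[
    [0,-6,0,0],
    [0,-6,0,0],
    [0,0,0,0],
    [0,0,0,0],
  ],
)

```text
clock: 18.55
position: [0.4283, 0.3242, 0.1043]
tcp_rot: [0.033, 0.706, -0.706, -0.033]
wrist_force: [-0.1, 0.2, -0.6]
grip_width: 0.0497
```

```bash
python3 lk.py s20
```

```text
t 18.55 P [428.3 324.2 104.3] yaw -95.4 ydir [ 0.  0. -1.] F [-0.1  0.2 -0.6] w 49.7 q [ 0.55  0.08  1.81 -0.    1.25  2.22]
 shift tool [0. 0. 0.] n 1 per row [0. 0. 0.] turn None
```

View pics/s20.png

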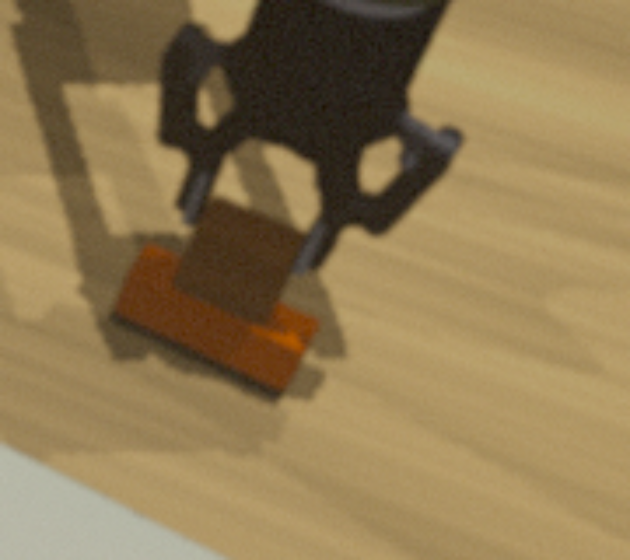

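Nearly upright. Tighten, raise, and turn to the mat's direction.

Emit:
step_arm(
  motion=[
    [0,0,0,0],
    [0,-15,0,0],
    [0,-25,0,0],
    [0,-25,0,4.7],
    [0,0,0,4.7],
  ],
  grip=46,
)

```text
clock: 19.1
position: [0.4306, 0.3257, 0.175]
tcp_rot: [0.094, 0.703, -0.699, -0.09]
wrist_force: [0.9, 0.3, -1.5]
grip_width: 0.0466
```

```bash
python3 -c "
from h import *
go(541,-351,170,-104.9,40)"; python3 lk.py s21 400 100 640 320
```

```text
t 19.1 P [430.6 325.7 175. ] yaw -104.98 ydir [ 0.007  0.004 -1.   ] F [ 0.9  0.3 -1.5] w 46.6 q [ 0.55  0.    1.75 -0.    1.38  2.38]
 shift tool [-281.5    3.   625.2] n 18 per row [-15.64   0.17  34.73] turn -0.08
t 19.1 P [430.6 325.7 175. ] yaw -104.98 ydir [ 0.007  0.004 -1.   ] F [ 0.9  0.3 -1.5] w 46.6 q [ 0.55  0.    1.75 -0.    1.38  2.38]
 shift tool [0. 0. 0.] n 1 per row [0. 0. 0.] turn None
```

View pics/s21.png

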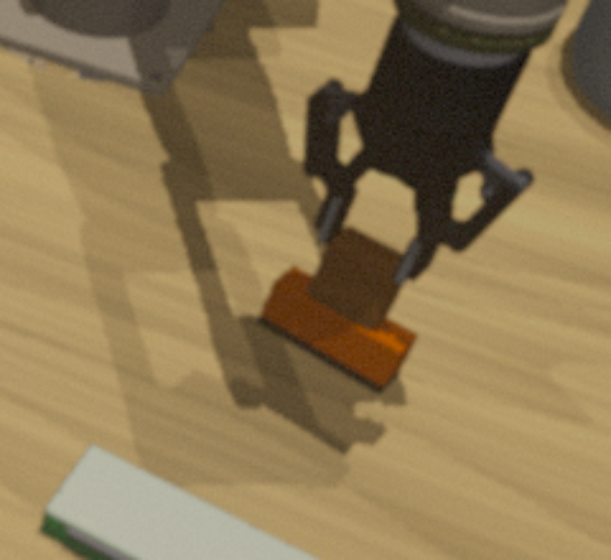

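Emit:
step_arm(
  motion=[
    [-8,0,17,0],
    [-16,0,35,0],
    [-16,0,35,0],
    [-16,0,35,0],
    [-16,0,35,0],
  ],
  grip=47.5,
)

```text
clock: 19.65
position: [0.4576, 0.1526, 0.1696]
tcp_rot: [-0.09, -0.701, 0.701, 0.09]
wrist_force: [0.5, -0.2, -2.3]
grip_width: 0.0476
```

Emit:
step_arm(
  motion=[
    [-16,0,35,0],
    [-16,0,35,0],
    [-16,0,35,0],
    [-16,0,35,0],
    [-16,0,35,0],
  ],
)

```text
clock: 20.15
position: [0.4903, -0.0371, 0.1697]
tcp_rot: [0.09, 0.701, -0.701, -0.09]
wrist_force: [1.5, -0.5, -1.7]
grip_width: 0.0476
```

Emit:
step_arm(
  motion=[
    [-16,0,35,0],
    [-16,0,35,0],
    [-16,0,35,0],
    [-16,0,35,0],
    [-16,0,35,0],
  ],
)

```text
clock: 20.65
position: [0.5229, -0.2268, 0.1696]
tcp_rot: [0.09, 0.701, -0.701, -0.091]
wrist_force: [1.4, 0.7, -1.3]
grip_width: 0.0478
```

Emit:
step_arm(
  motion=[
    [-16,0,35,0],
    [-16,0,35,0],
    [-8,0,20,0],
    [0,0,0,0],
  ],
)

```text
clock: 21.05
position: [0.5382, -0.3254, 0.1693]
tcp_rot: [-0.091, -0.701, 0.701, 0.092]
wrist_force: [-0.8, 0.9, -1.0]
grip_width: 0.0473
```

```bash
python3 -c "
from h import *
go(541,-351,110,-104.9,40)"; python3 lk.py s22 80 40 320 260
```

```text
t 21.05 P [ 538.2 -325.4  169.3] yaw -104.88 ydir [-0.    -0.001 -1.   ] F [-0.8  0.9 -1. ] w 47.3 q [-0.62  0.25  1.49 -0.    1.4   1.21]
 shift tool [-9.3 59.3 24. ] n 2 per row [-4.64 29.63 11.99] turn 0.02
t 21.05 P [ 538.2 -325.4  169.3] yaw -104.88 ydir [-0.    -0.001 -1.   ] F [-0.8  0.9 -1. ] w 47.3 q [-0.62  0.25  1.49 -0.    1.4   1.21]
 shift tool [0. 0. 0.] n 1 per row [0. 0. 0.] turn None
```

View pics/s22.png

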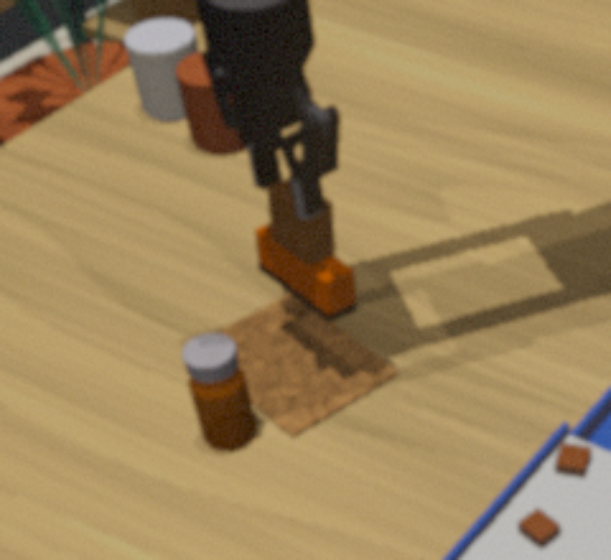

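Emit:
step_arm(
  motion=[
    [-5,10,12,0],
    [-4,20,12,0],
    [0,20,0,0],
    [0,10,0,0],
    [0,0,0,0],
  ],
)

```text
clock: 21.6
position: [0.54, -0.3463, 0.1066]
tcp_rot: [0.089, 0.702, -0.7, -0.092]
wrist_force: [0.0, 0.1, -1.4]
grip_width: 0.0476
```

```bash
python3 lk.py s23 80 60 280 260
```

```text
t 21.6 P [ 540.  -346.3  106.6] yaw -104.73 ydir [-0.004  0.003 -1.   ] F [ 0.   0.1 -1.4] w 47.6 q [-0.65  0.34  1.5   0.    1.3   1.18]
 shift tool [0. 0. 0.] n 1 per row [0. 0. 0.] turn None
```

View pics/s23.png

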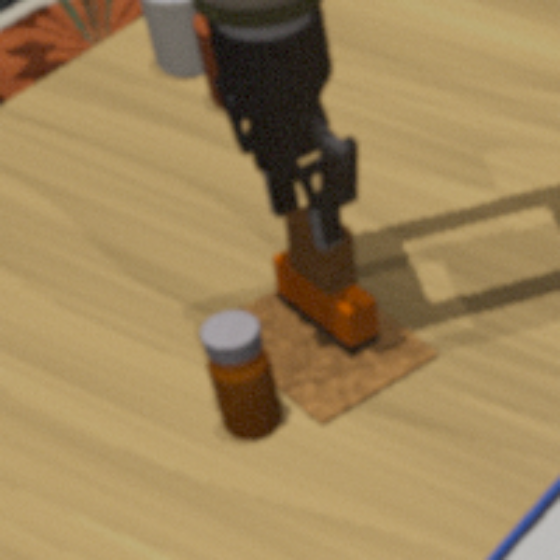

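Emit:
step_arm(
  motion=[
    [0,4,0,0],
    [0,4,0,0],
    [0,2,0,0],
    [0,0,0,0],
  ],
)

```text
clock: 22.05
position: [0.5446, -0.3492, 0.1039]
tcp_rot: [-0.094, -0.7, 0.702, 0.088]
wrist_force: [1.6, 2.3, 12.8]
grip_width: 0.0476
```

Emit:
step_arm(
  motion=[
    [0,2,0,0],
    [0,2,0,0],
  ],
)

```text
clock: 22.25
position: [0.547, -0.35, 0.1032]
tcp_rot: [-0.096, -0.7, 0.703, 0.086]
wrist_force: [6.0, 5.9, 30.2]
grip_width: 0.0475
```

```bash
python3 lk.py s24 130 110 250 230
```

```text
t 22.25 P [ 547.  -350.   103.2] yaw -104.76 ydir [ 0.013 -0.006 -1.   ] F [ 6.   5.9 30.2] w 47.5 q [-0.65  0.35  1.5   0.    1.28  1.18]
 shift tool [0. 0. 0.] n 1 per row [0. 0. 0.] turn None
```

View pics/s24.png

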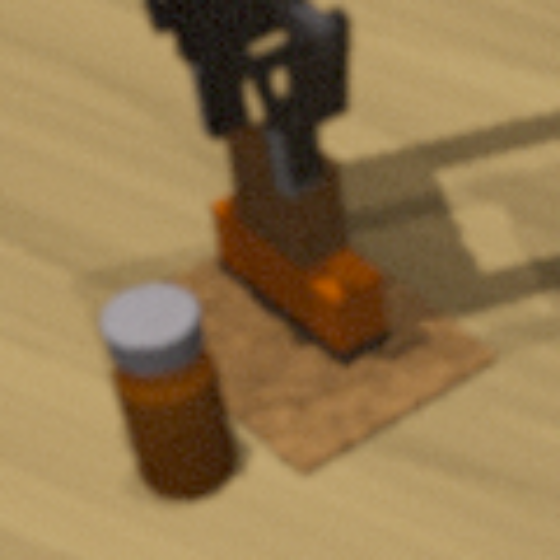

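On the mat, about 30 N. I'll relax the press and open gently so it settles on its foot.

Emit:
step_arm(
  motion=[
    [0,-4,0,0],
    [0,0,0,0],
  ],
)

```text
clock: 22.5
position: [0.5443, -0.3491, 0.1039]
tcp_rot: [-0.093, -0.7, 0.702, 0.088]
wrist_force: [2.7, 3.1, 13.4]
grip_width: 0.0475
```

Emit:
step_arm(
  motion=[
    [0,0,0,0],
    [0,0,0,0],
  ],
  grip=50,
)

```text
clock: 22.7
position: [0.5418, -0.3484, 0.1003]
tcp_rot: [-0.091, -0.701, 0.702, 0.09]
wrist_force: [0.1, -0.3, 0.3]
grip_width: 0.0498
```

```bash
python3 lk.py s25 130 110 250 230; python3 -c "
from h import *
p=snapshot('scene')
for u,v in((348,362),(222,268),(385,335)): print(px2w(p,(130+u/4.667,110+v/4.667),.004)[:2]*1000)"
```

```text
t 22.7 P [ 541.8 -348.4  100.3] yaw -104.78 ydir [ 0.001 -0.001 -1.   ] F [ 0.1 -0.3  0.3] w 49.8 q [-0.65  0.35  1.5  -0.    1.29  1.18]
 shift tool [0. 0. 0.] n 1 per row [0. 0. 0.] turn None
[ 563.42226462 -303.20021112]
[ 541.39200366 -395.26086355]
[ 540.10295759 -300.10224849]
```

View pics/s25.png

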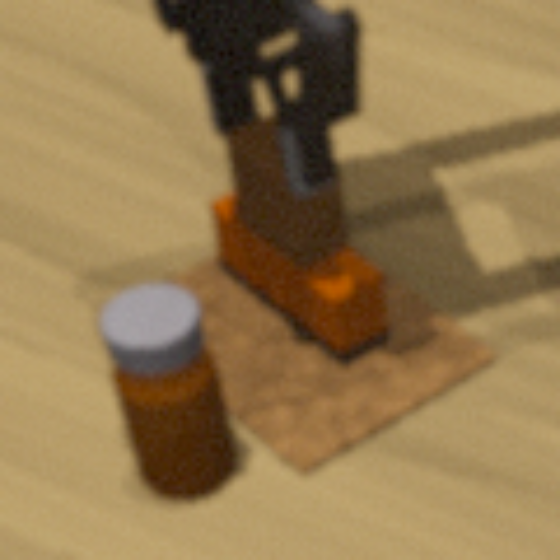

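Emit:
step_arm(
  motion=[
    [0,0,0,0],
    [0,0,0,0],
  ],
  grip=52,
)

```text
clock: 23.0
position: [0.541, -0.3477, 0.0988]
tcp_rot: [0.091, 0.701, -0.701, -0.091]
wrist_force: [-0.9, -0.2, 0.1]
grip_width: 0.052
```

Emit:
step_arm(
  motion=[
    [0,0,0,0],
    [0,0,0,0],
    [0,-10,0,0],
    [0,-20,0,0],
    [0,-25,0,0],
  ],
  grip=62,
)

```text
clock: 23.5
position: [0.5407, -0.3475, 0.1543]
tcp_rot: [0.09, 0.702, -0.701, -0.092]
wrist_force: [-0.2, -0.5, 0.8]
grip_width: 0.0617
```

```bash
python3 lk.py s26 130 110 250 230; python3 -c "
from h import *
q=snapshot('top')
a=cv2.resize(q['image'][210:320,420:550],None,fx=5,fy=5);cv2.imwrite('pics/t26.png',a[:,:,::-1])"
```

```text
t 23.5 P [ 540.7 -347.5  154.3] yaw -104.8 ydir [-0.002  0.001 -1.   ] F [-0.2 -0.5  0.8] w 61.7 q [-0.65  0.3   1.46  0.    1.38  1.18]
 shift tool [0. 0. 0.] n 1 per row [0. 0. 0.] turn None
```

View pics/s26.png

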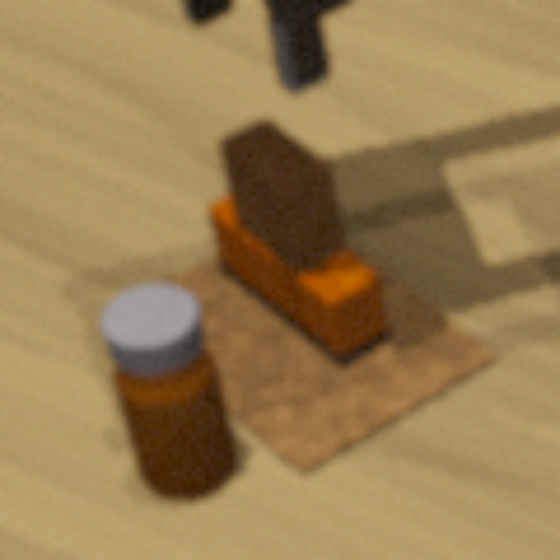

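View pics/t26.png

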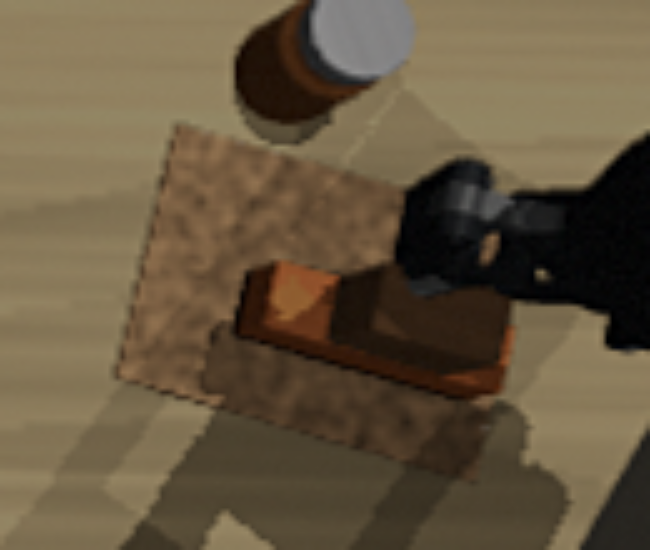

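Standing upright on the mat, released. Next, turn the jaws 90° to take it across its thickness.

Emit:
step_arm(
  motion=[
    [0,0,0,-8.5],
    [0,0,0,-8.5],
    [0,0,0,-8.5],
    [0,0,0,-8.5],
    [0,0,0,-8.5],
  ],
)

```text
clock: 24.1
position: [0.5412, -0.3479, 0.1542]
tcp_rot: [-0.171, 0.686, -0.686, 0.171]
wrist_force: [0.7, -0.1, -0.3]
grip_width: 0.0621
```

Emit:
step_arm(
  motion=[
    [0,0,0,-8.5],
    [0,0,0,-8.5],
    [0,0,0,-8.5],
    [0,0,0,-8.5],
    [0,0,0,-8.5],
  ],
)

```text
clock: 24.6
position: [0.5412, -0.3479, 0.1542]
tcp_rot: [-0.408, 0.577, -0.577, 0.408]
wrist_force: [-0.6, 0.5, -0.3]
grip_width: 0.0619
```

```bash
python3 -c "
from h import *
q=snapshot('top');save(q,'t27')
f=lambda u,v,z:px2w(q,(420+u/5,210+v/5),z)[:2]*1000
a,b=f(235,338,.004),f(490,398,.004);print(a,b,(a+b)/2,np.linalg.norm(b-a),np.degrees(np.arctan2(*(a-b)[::-1])))
a,b=f(272,262,.044),f(248,330,.044);print(a,b,np.linalg.norm(b-a))
p=snapshot('scene')
g=lambda u,v,z:px2w(p,(130+u/4.667,110+v/4.667),z)[:2]*1000
c=[g(*k,.094) for k in((222,145),(265,122),(335,180),(300,210))];print(np.round(c,1))
go(540,-348,100,-14.9)
a=cv2.resize(q['image'][210:320,420:550],None,fx=5,fy=5);cv2.imwrite('pics/t27.png',a[:,:,::-1])"
```

```text
[ 538.84082236 -302.23740646] [ 516.99772816 -404.98549622] [ 527.91927526 -353.61145134] 105.04423217353583 77.99823215623553
[ 565.05400583 -304.40771311] [ 538.0856281  -293.89643029] 28.944437526796307
[[ 551.7 -366. ]
 [ 529.  -360.5]
 [ 545.8 -308.1]
 [ 569.7 -308. ]]
t 24.7 P [ 541.3 -347.9  154.2] yaw -19.65 ydir [-0.  0. -1.] F [ 0.1 -0.2 -0. ] w 62.3 q [-0.65  0.3   1.46 -0.    1.38 -0.31]
 shift tool [ 0.5 54.2 -1.1] n 2 per row [ 0.25 27.12 -0.57] turn -4.75
```

View pics/t27.png

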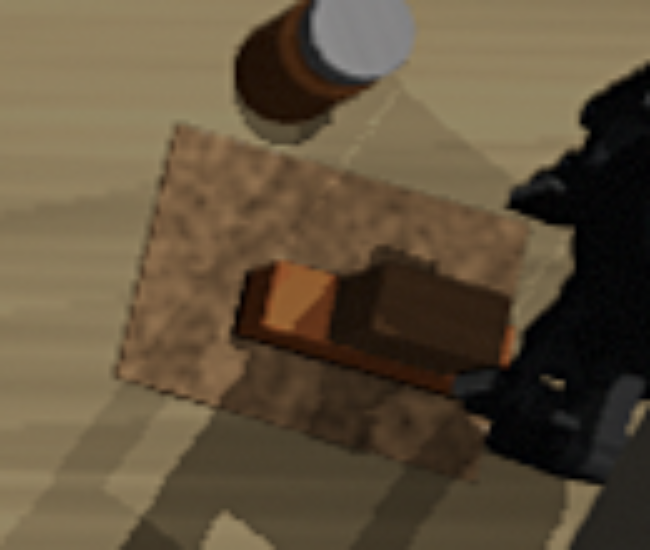

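```bash
python3 -c "
from h import *
q=snapshot('top')
f=lambda u,v,z:px2w(q,(420+u/5,210+v/5),z)[:2]*1000
P=[f(u,v,.094) for u,v in((383,262),(511,297),(498,368),(372,334))]
print(np.round(P,1),np.mean(P,0),[np.linalg.norm(P[i]-P[i-1]).round(1) for i in range(4)],np.degrees(np.arctan2(*(P[0]-P[1])[::-1])))"
```

```text
[[ 559.4 -327.9]
 [ 547.5 -374.7]
 [ 521.1 -368.3]
 [ 532.5 -322.4]] [ 540.1425408 -348.2954498] [np.float64(27.4), np.float64(48.3), np.float64(27.1), np.float64(47.2)] 75.76207007566074
```

Emit:
step_arm(
  motion=[
    [0,0,-1,-5.3],
    [0,20,0,0],
    [0,20,0,0],
    [0,20,0,0],
    [0,0,0,0],
  ],
)

```text
clock: 25.25
position: [0.5383, -0.3461, 0.0906]
tcp_rot: [-0.432, 0.562, -0.558, 0.431]
wrist_force: [0.1, 1.1, 0.7]
grip_width: 0.0617
```

Emit:
step_arm(
  motion=[
    [0,15,0,0],
    [0,12,0,0],
    [0,0,0,0],
  ],
)

```text
clock: 25.55
position: [0.5393, -0.3469, 0.0652]
tcp_rot: [-0.433, 0.56, -0.558, 0.432]
wrist_force: [-0.1, 1.2, -0.1]
grip_width: 0.0618
```

Emit:
step_arm(
  motion=[
    [0,0,0,0],
    [0,0,0,0],
    [0,0,0,0],
    [0,0,0,0],
    [0,0,0,0],
  ],
  grip=15,
)

```text
clock: 26.05
position: [0.5409, -0.3481, 0.0682]
tcp_rot: [0.433, -0.559, 0.56, -0.433]
wrist_force: [-0.4, -0.0, 3.5]
grip_width: 0.0273
```

```bash
python3 lk.py s28 130 80 280 230
```

```text
t 26.05 P [ 540.9 -348.1   68.2] yaw -14.51 ydir [ 0.001 -0.001 -1.   ] F [-0.4 -0.   3.5] w 27.3 q [-0.65  0.39  1.52 -0.    1.23 -0.4 ]
 shift tool [0. 0. 0.] n 1 per row [0. 0. 0.] turn None
```

View pics/s28.png

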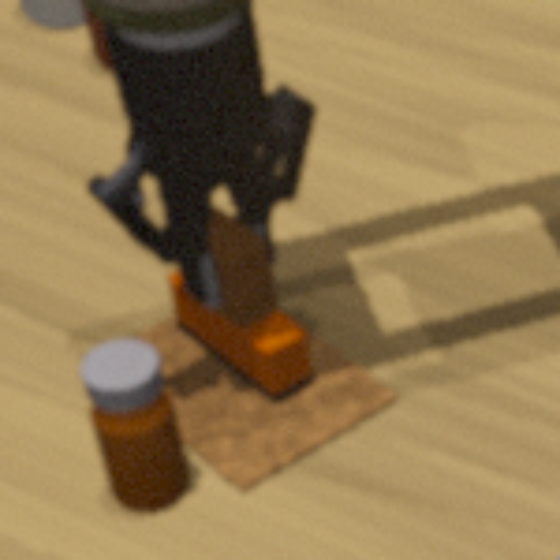

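Gripped squarely. Lift.

Emit:
step_arm(
  motion=[
    [0,-15,0,0],
    [0,-25,0,0],
    [0,-30,0,-6.9],
    [0,-28,0,-7],
    [0,0,0,0],
  ],
)

```text
clock: 26.6
position: [0.5427, -0.3493, 0.1717]
tcp_rot: [0.498, -0.499, 0.505, -0.499]
wrist_force: [0.5, -1.3, 0.1]
grip_width: 0.0278
```

```bash
python3 -c "
from h import *
go(692.5,12,150,-0.6,38)"
```

```text
t 26.6 P [ 542.7 -349.3  171.7] yaw -0.41 ydir [ 0.007 -0.005 -1.   ] F [ 0.5 -1.3  0.1] w 27.8 q [-0.65  0.29  1.45  0.    1.4  -0.64]
 shift tool [-362.5   20.8  147.1] n 11 per row [-32.95   1.89  13.37] turn 0.19
```

Emit:
step_arm(
  motion=[
    [-33,0,13,0],
    [-33,0,13,0],
    [-33,0,13,0],
    [-33,0,13,0],
    [-33,0,13,0],
  ],
)

```text
clock: 27.1
position: [0.6067, -0.1817, 0.1644]
tcp_rot: [-0.497, 0.504, -0.503, 0.496]
wrist_force: [-0.5, 0.5, -1.1]
grip_width: 0.0275
```

Emit:
step_arm(
  motion=[
    [-33,4,14,0],
    [-33,4,14,0],
    [-33,4,14,0],
    [-33,4,14,0],
    [-33,4,14,0],
  ],
)

```text
clock: 27.6
position: [0.6784, -0.0176, 0.1441]
tcp_rot: [-0.497, 0.504, -0.503, 0.496]
wrist_force: [0.4, -0.3, -2.1]
grip_width: 0.0274
```

Emit:
step_arm(
  motion=[
    [-30,0,12,0],
    [0,0,0,0],
  ],
)

```text
clock: 27.8
position: [0.6911, 0.0154, 0.1439]
tcp_rot: [-0.498, 0.503, -0.501, 0.498]
wrist_force: [-0.1, 0.2, -1.5]
grip_width: 0.0275
```

```bash
python3 -c "
from h import *
go(692.5,12,99,-0.6,38)
p=snapshot('top');save(p,'t29')
a=cv2.resize(p['image'][130:340,230:410],None,fx=2.8,fy=2.8);cv2.imwrite('pics/t29.png',a[:,:,::-1])"; python3 lk.py s29 200 100 440 340
```

```text
t 27.8 P [691.1  15.4 143.9] yaw -0.49 ydir [-0.002  0.002 -1.   ] F [-0.1  0.2 -1.5] w 27.5 q [-0.05  0.44  1.31  0.    1.4  -0.04]
 shift tool [ 3.5 44.9  1.5] n 2 per row [ 1.73 22.43  0.75] turn 0.11
t 27.85 P [690.7  13.2 144. ] yaw -0.52 ydir [-0.002  0.    -1.   ] F [-0.7 -0.5 -1.8] w 27.0 q [-0.06  0.44  1.31  0.    1.4  -0.05]
 shift tool [0. 0. 0.] n 1 per row [0. 0. 0.] turn None
```

View pics/t29.png

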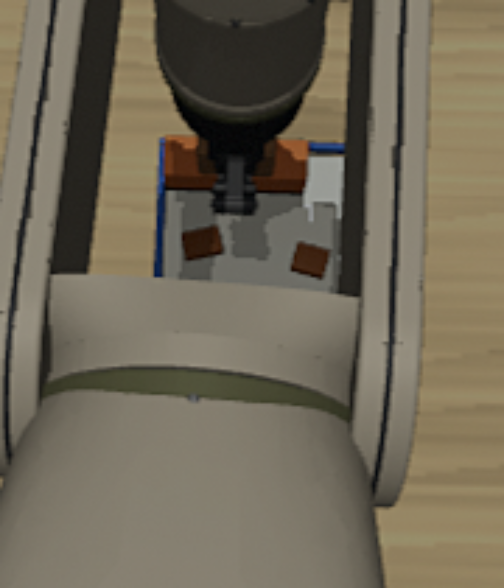

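View pics/s29.png

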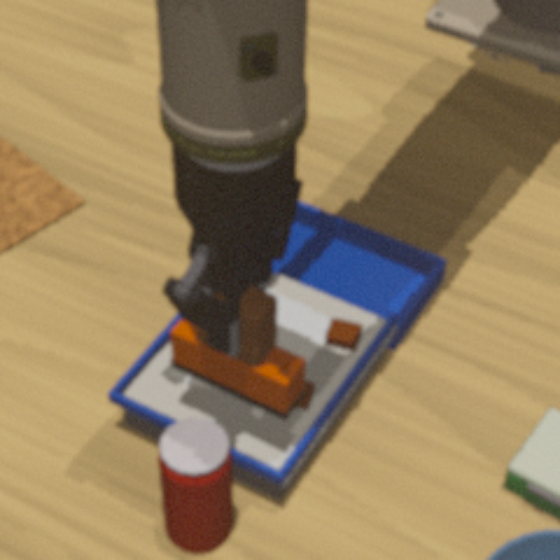

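Emit:
step_arm(
  motion=[
    [1,15,2,0],
    [0,15,0,0],
    [0,10,0,0],
    [0,0,0,0],
  ],
)

```text
clock: 28.3
position: [0.6907, 0.0091, 0.1013]
tcp_rot: [-0.498, 0.504, -0.501, 0.496]
wrist_force: [-0.3, -0.3, -1.5]
grip_width: 0.0274
```

Emit:
step_arm(
  motion=[
    [0,2,0,0],
    [0,1,0,0],
    [0,0,0,0],
  ],
)

```text
clock: 28.6
position: [0.6935, 0.0097, 0.1029]
tcp_rot: [0.497, -0.502, 0.503, -0.498]
wrist_force: [-0.1, 0.2, -1.0]
grip_width: 0.0272
```

```bash
python3 lk.py s30 220 160 400 340
```

```text
t 28.6 P [693.5   9.7 102.9] yaw -0.61 ydir [ 0.001 -0.    -1.   ] F [-0.1  0.2 -1. ] w 27.2 q [-0.06  0.48  1.34  0.    1.33 -0.05]
 shift tool [0. 0. 0.] n 1 per row [0. 0. 0.] turn None
```

View pics/s30.png

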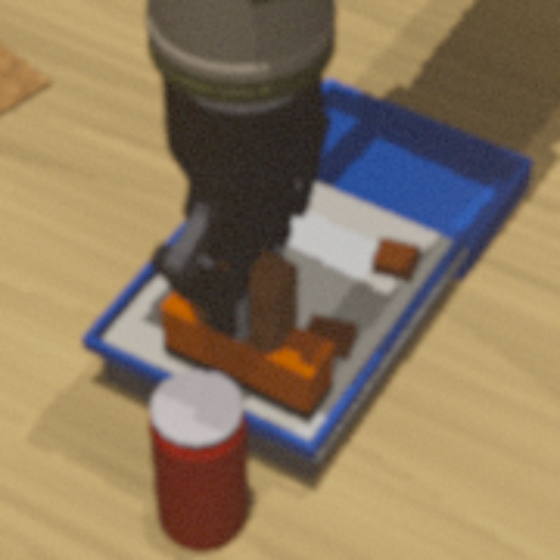

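Emit:
step_arm(
  motion=[
    [0,2,0,0],
    [0,1,0,0],
    [0,0,0,0],
  ],
)

```text
clock: 28.95
position: [0.693, 0.0099, 0.0991]
tcp_rot: [-0.497, 0.503, -0.502, 0.497]
wrist_force: [-1.0, 0.2, -2.6]
grip_width: 0.0275
```

Emit:
step_arm(
  motion=[
    [-1,1,0,0],
    [0,0,0,0],
  ],
)

```text
clock: 29.15
position: [0.6932, 0.0109, 0.0983]
tcp_rot: [0.497, -0.503, 0.503, -0.497]
wrist_force: [0.3, -0.4, -1.4]
grip_width: 0.0271
```

Just above the flat. First wipe (left side).

Emit:
step_arm(
  motion=[
    [0,0,-6,0],
    [0,0,-10,0],
    [0,0,-10,0],
    [0,0,-10,0],
    [0,0,-10,0],
  ],
)

```text
clock: 29.65
position: [0.6463, 0.0113, 0.0983]
tcp_rot: [-0.497, 0.503, -0.503, 0.497]
wrist_force: [-0.1, -0.3, -1.8]
grip_width: 0.0277
```

Emit:
step_arm(
  motion=[
    [0,0,-10,0],
    [0,0,-10,0],
    [0,0,-10,0],
    [0,0,-10,0],
    [0,0,-10,0],
  ],
)

```text
clock: 30.15
position: [0.5963, 0.0118, 0.0983]
tcp_rot: [-0.497, 0.503, -0.503, 0.497]
wrist_force: [1.0, 0.1, -1.4]
grip_width: 0.0276
```

```bash
python3 lk.py s31 220 140 420 340
```

```text
t 30.15 P [596.3  11.8  98.3] yaw -0.6 ydir [ 0.  0. -1.] F [ 1.   0.1 -1.4] w 27.6 q [-0.07  0.24  1.65  0.    1.26 -0.06]
 shift tool [0. 0. 0.] n 1 per row [0. 0. 0.] turn None
```

View pics/s31.png

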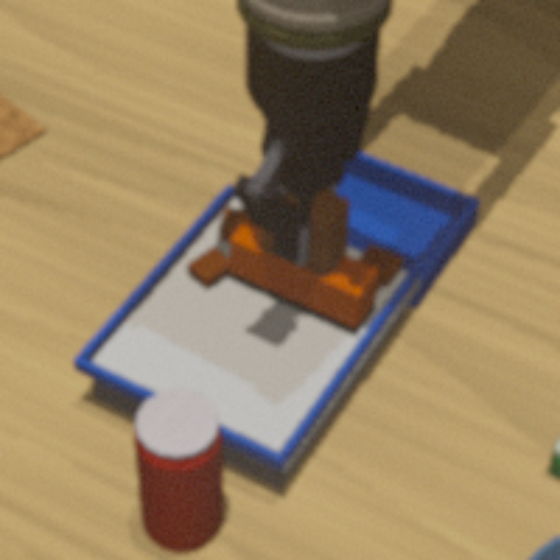

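Left chips are being pushed ahead; one right chip was brushed aside, as expected. Continue over the edge.

Emit:
step_arm(
  motion=[
    [0,0,-9,0],
    [0,0,-9,0],
    [0,0,-8,0],
    [0,0,-8,0],
    [0,0,-8,0],
  ],
)

```text
clock: 30.7
position: [0.5544, 0.0123, 0.0982]
tcp_rot: [-0.497, 0.503, -0.503, 0.497]
wrist_force: [-0.6, 0.4, -1.7]
grip_width: 0.0273
```

Emit:
step_arm(
  motion=[
    [0,0,-8,0],
    [0,0,-8,0],
    [0,0,-8,0],
    [0,0,-8,0],
    [0,0,-4,0],
  ],
)

```text
clock: 31.2
position: [0.5183, 0.0127, 0.0982]
tcp_rot: [-0.497, 0.503, -0.503, 0.497]
wrist_force: [0.5, -0.2, -2.0]
grip_width: 0.0269
```

```bash
python3 lk.py s32 220 140 420 340
```

```text
t 31.2 P [518.3  12.7  98.2] yaw -0.6 ydir [-0.  0. -1.] F [ 0.5 -0.2 -2. ] w 26.9 q [-0.07  0.03  1.87  0.    1.24 -0.06]
 shift tool [0. 0. 0.] n 1 per row [0. 0. 0.] turn None
```

View pics/s32.png

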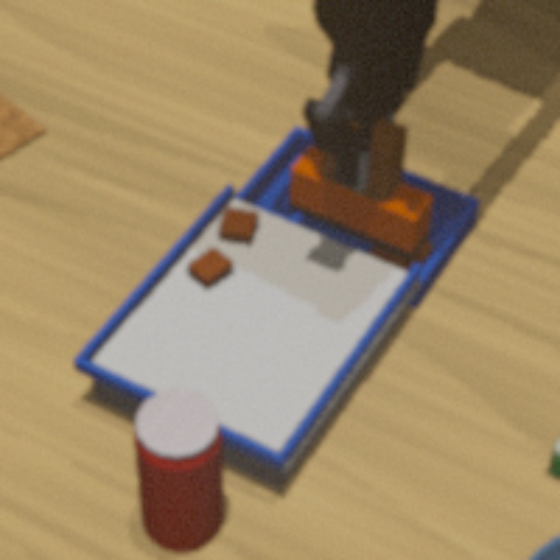

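Two chips remain on the right. Lift, go back, shift right.

Emit:
step_arm(
  motion=[
    [0,-20,0,0],
    [0,-14,10,0],
    [8,0,35,0],
    [10,0,35,0],
    [10,0,35,0],
  ],
)

```text
clock: 31.75
position: [0.6354, -0.0169, 0.1327]
tcp_rot: [0.497, -0.502, 0.503, -0.498]
wrist_force: [0.9, -0.5, -1.8]
grip_width: 0.0279
```

Emit:
step_arm(
  motion=[
    [8,0,25,0],
    [0,0,0,0],
    [0,0,0,0],
  ],
)

```text
clock: 32.05
position: [0.6587, -0.025, 0.1316]
tcp_rot: [-0.498, 0.503, -0.502, 0.497]
wrist_force: [-0.8, -0.5, -1.5]
grip_width: 0.0276
```

```bash
python3 -c "
from h import *
go(655,-24,98.3,-0.6)"; python3 lk.py s33 220 140 420 340
```

```text
t 32.05 P [658.7 -25.  131.6] yaw -0.62 ydir [-0.001  0.    -1.   ] F [-0.8 -0.5 -1.5] w 27.6 q [-0.12  0.36  1.43  0.    1.35 -0.1 ]
 shift tool [-0.9 33.3 -3.7] n 1 per row [-0.94 33.26 -3.65] turn -0.02
t 32.05 P [658.7 -25.  131.6] yaw -0.62 ydir [-0.001  0.    -1.   ] F [-0.8 -0.5 -1.5] w 27.6 q [-0.12  0.36  1.43  0.    1.35 -0.1 ]
 shift tool [0. 0. 0.] n 1 per row [0. 0. 0.] turn None
```

View pics/s33.png

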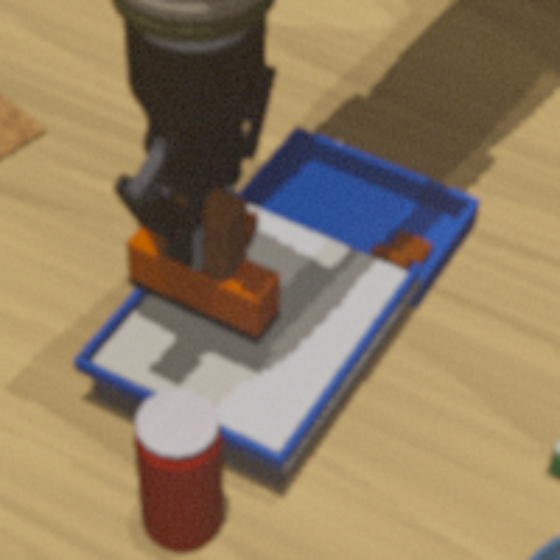

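Emit:
step_arm(
  motion=[
    [-1,12,0,0],
    [0,12,0,0],
    [0,6,0,0],
    [0,2,0,0],
    [0,0,0,0],
  ],
)

```text
clock: 32.6
position: [0.6581, -0.0237, 0.0995]
tcp_rot: [-0.498, 0.503, -0.502, 0.497]
wrist_force: [-0.4, 0.9, -1.5]
grip_width: 0.0272
```

Emit:
step_arm(
  motion=[
    [0,1,0,0],
    [0,0,0,0],
  ],
)

```text
clock: 32.8
position: [0.6591, -0.0239, 0.0998]
tcp_rot: [0.497, -0.502, 0.503, -0.498]
wrist_force: [0.5, 0.4, -1.0]
grip_width: 0.0272
```

```bash
python3 lk.py s34 220 140 420 340
```

```text
t 32.8 P [659.1 -23.9  99.8] yaw -0.6 ydir [ 0.001 -0.    -1.   ] F [ 0.5  0.4 -1. ] w 27.2 q [-0.11  0.39  1.45 -0.    1.3  -0.1 ]
 shift tool [0. 0. 0.] n 1 per row [0. 0. 0.] turn None
```

View pics/s34.png

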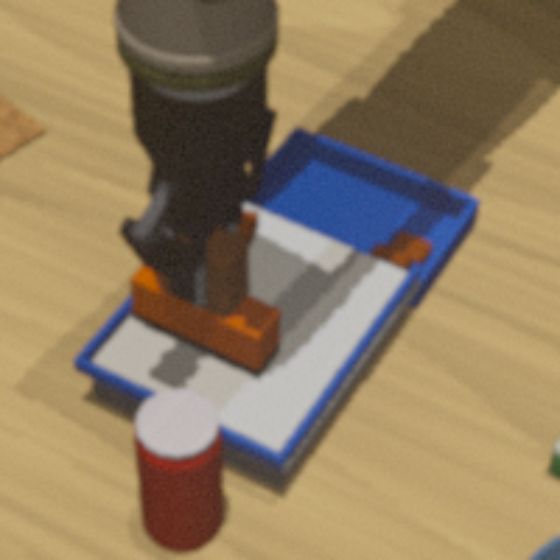

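Set down behind the chips. Lower 1 mm, second wipe.

Emit:
step_arm(
  motion=[
    [0,1,-5,0],
    [0,0,-10,0],
    [0,0,-10,0],
    [0,0,-10,0],
    [0,0,-10,0],
  ],
)

```text
clock: 33.35
position: [0.6132, -0.0234, 0.0984]
tcp_rot: [0.497, -0.503, 0.503, -0.497]
wrist_force: [0.0, -0.5, -1.0]
grip_width: 0.0276
```

Emit:
step_arm(
  motion=[
    [0,0,-10,0],
    [0,0,-10,0],
    [0,0,-10,0],
    [0,0,-8,0],
    [0,0,-8,0],
  ],
)

```text
clock: 33.85
position: [0.5671, -0.0229, 0.0984]
tcp_rot: [0.497, -0.503, 0.503, -0.497]
wrist_force: [-0.4, -0.7, -1.4]
grip_width: 0.0273
```

Emit:
step_arm(
  motion=[
    [0,0,-8,0],
    [0,0,-8,0],
    [0,0,-8,0],
    [0,0,-8,0],
    [0,0,-8,0],
  ],
)

```text
clock: 34.35
position: [0.5271, -0.0225, 0.0983]
tcp_rot: [0.497, -0.503, 0.503, -0.497]
wrist_force: [0.4, -0.0, -1.5]
grip_width: 0.0279
```

```bash
python3 lk.py s35 220 140 420 340
```

```text
t 34.35 P [527.1 -22.5  98.3] yaw -0.6 ydir [ 0. -0. -1.] F [ 0.4 -0.  -1.5] w 27.9 q [-0.14  0.06  1.84 -0.    1.24 -0.13]
 shift tool [0. 0. 0.] n 1 per row [0. 0. 0.] turn None
```

View pics/s35.png

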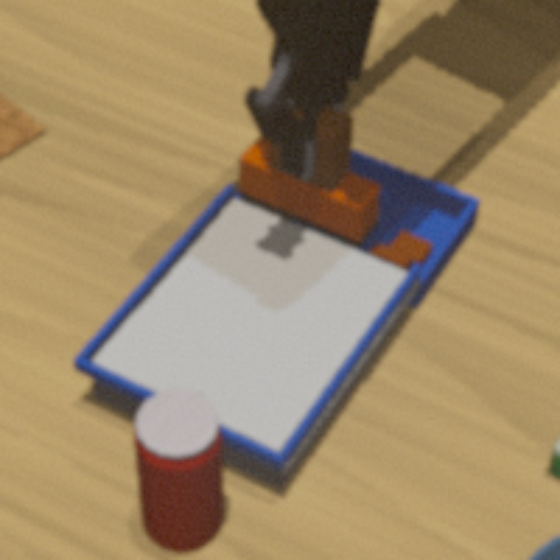

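Emit:
step_arm(
  motion=[
    [0,0,-8,0],
    [0,0,0,0],
    [0,-20,0,0],
    [0,-30,0,0],
    [0,-20,0,0],
  ],
)

```text
clock: 34.9
position: [0.5204, -0.0225, 0.1702]
tcp_rot: [0.497, -0.502, 0.503, -0.498]
wrist_force: [0.4, -1.3, -1.0]
grip_width: 0.0276
```

```bash
python3 -c "
from h import *
go(541,-348,170,-14.5,38)"; python3 lk.py s36 220 140 420 340
```

```text
t 34.9 P [520.4 -22.5 170.2] yaw -0.6 ydir [ 0.002 -0.    -1.   ] F [ 0.4 -1.3 -1. ] w 27.6 q [-0.14 -0.04  1.8   0.    1.38 -0.13]
 shift tool [3.253e+02 3.000e-01 2.400e+01] n 9 per row [3.614e+01 3.000e-02 2.670e+00] turn 13.9
t 34.9 P [520.4 -22.5 170.2] yaw -0.6 ydir [ 0.002 -0.    -1.   ] F [ 0.4 -1.3 -1. ] w 27.6 q [-0.14 -0.04  1.8   0.    1.38 -0.13]
 shift tool [0. 0. 0.] n 1 per row [0. 0. 0.] turn None
```

View pics/s36.png

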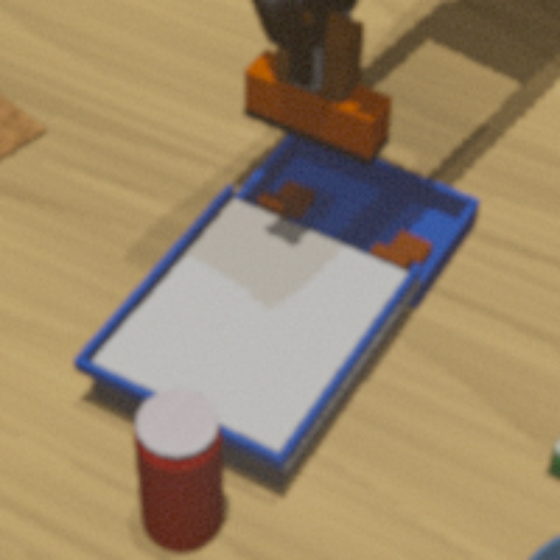

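All chips are off the flat and in the trough, two at (290,198) and two at (403,247) in the crop. Carry the scraper back to the mat.

Emit:
step_arm(
  motion=[
    [20,0,2,0],
    [36,0,3,0],
    [36,0,3,0],
    [36,0,3,0],
    [36,0,3,0],
  ],
)

```text
clock: 35.45
position: [0.532, -0.1879, 0.1677]
tcp_rot: [-0.497, 0.503, -0.502, 0.497]
wrist_force: [1.7, 0.4, -1.3]
grip_width: 0.0273
```

Emit:
step_arm(
  motion=[
    [36,0,3,0],
    [36,0,3,0],
    [36,0,3,0],
    [36,0,3,0],
    [17,0,0,0],
  ],
)

```text
clock: 35.95
position: [0.542, -0.3506, 0.1674]
tcp_rot: [0.497, -0.503, 0.503, -0.497]
wrist_force: [0.2, 0.1, -1.2]
grip_width: 0.0276
```

Emit:
step_arm(
  motion=[
    [0,0,0,7],
    [0,0,0,7],
    [0,0,0,0],
  ],
)

```text
clock: 36.25
position: [0.5422, -0.3474, 0.1675]
tcp_rot: [-0.432, 0.56, -0.56, 0.432]
wrist_force: [-0.4, -0.6, -2.0]
grip_width: 0.0271
```

```bash
python3 -c "
from h import *
go(541,-348,80,-14.5,38)
p=snapshot('top');save(p,'t37')
m=cv2.resize(p['image'][160:340,250:400],None,fx=3.3,fy=3.3);cv2.imwrite('pics/t37.png',m[:,:,::-1])"; python3 lk.py s37 100 60 280 240
```

```text
t 36.25 P [ 542.2 -347.4  167.5] yaw -14.72 ydir [-0.001  0.001 -1.   ] F [-0.4 -0.6 -2. ] w 27.1 q [-0.65  0.29  1.44  0.    1.4  -0.39]
 shift tool [ 0.9 87.5 -0.9] n 3 per row [ 0.31 29.16 -0.31] turn -0.22
t 36.3 P [ 542.3 -347.2  167.7] yaw -14.44 ydir [-0.001  0.001 -1.   ] F [-0.2 -0.3 -1.3] w 27.5 q [-0.65  0.29  1.44  0.    1.4  -0.4 ]
 shift tool [0. 0. 0.] n 1 per row [0. 0. 0.] turn None
```

View pics/t37.png

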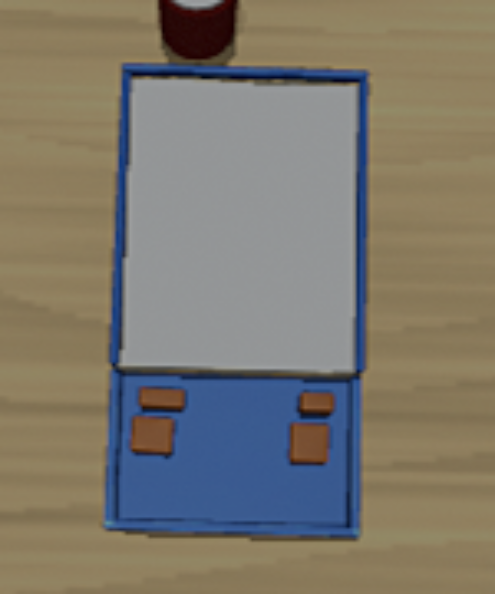

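View pics/s37.png

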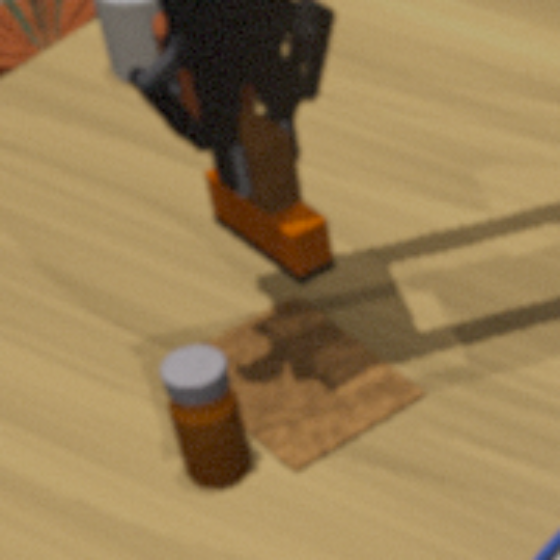

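All four chips are in the trough. Lower onto the mat (contact expected near TCP z 68 mm).

Emit:
step_arm(
  motion=[
    [0,25,0,0],
    [0,30,0,0],
    [0,25,0,0],
    [0,12,0,0],
    [0,0,0,0],
  ],
)

```text
clock: 36.85
position: [0.5411, -0.3463, 0.0739]
tcp_rot: [-0.433, 0.561, -0.558, 0.433]
wrist_force: [-0.6, -0.0, -0.8]
grip_width: 0.027
```

Emit:
step_arm(
  motion=[
    [0,2,0,0],
    [0,2,0,0],
    [0,0,0,0],
  ],
)

```text
clock: 37.15
position: [0.5431, -0.3482, 0.0736]
tcp_rot: [0.432, -0.559, 0.56, -0.433]
wrist_force: [0.1, 0.7, -1.9]
grip_width: 0.0278
```

Emit:
step_arm(
  motion=[
    [0,2,0,0],
    [0,2,0,0],
    [0,0,0,0],
  ],
)

```text
clock: 37.45
position: [0.5424, -0.3477, 0.0683]
tcp_rot: [0.432, -0.559, 0.56, -0.432]
wrist_force: [-1.8, 0.9, -1.1]
grip_width: 0.0276
```

Emit:
step_arm(
  motion=[
    [0,1,0,0],
    [0,0,0,0],
  ],
)

```text
clock: 37.65
position: [0.5425, -0.3478, 0.0682]
tcp_rot: [0.432, -0.559, 0.56, -0.432]
wrist_force: [-2.0, 0.7, 5.0]
grip_width: 0.0272
```

Emit:
step_arm(
  motion=[
    [0,1,0,0],
    [0,0,0,0],
  ],
)

```text
clock: 37.85
position: [0.5426, -0.3478, 0.0682]
tcp_rot: [0.432, -0.559, 0.56, -0.432]
wrist_force: [-4.4, 3.9, 11.8]
grip_width: 0.0274
```

Contact (12 N). Relax by 1 mm and open.

Emit:
step_arm(
  motion=[
    [0,-1,0,0],
    [0,0,0,0],
  ],
)

```text
clock: 38.05
position: [0.5426, -0.3478, 0.0682]
tcp_rot: [0.432, -0.559, 0.56, -0.432]
wrist_force: [-2.4, 1.6, 6.8]
grip_width: 0.0274
```

Emit:
step_arm(
  motion=[
    [0,0,0,0],
    [0,0,0,0],
    [0,0,0,0],
  ],
  grip=31,
)

```text
clock: 38.35
position: [0.5423, -0.3476, 0.067]
tcp_rot: [-0.432, 0.56, -0.559, 0.432]
wrist_force: [0.1, -0.3, 0.2]
grip_width: 0.0309
```

Emit:
step_arm(
  motion=[
    [0,0,0,0],
    [0,0,0,0],
    [0,0,0,0],
    [0,0,0,0],
  ],
  grip=58,
)

```text
clock: 38.75
position: [0.5424, -0.3476, 0.0672]
tcp_rot: [-0.432, 0.56, -0.559, 0.432]
wrist_force: [-0.4, 0.3, -0.5]
grip_width: 0.0575
```

Emit:
step_arm(
  motion=[
    [0,-10,0,0],
    [0,-25,0,0],
    [0,-35,0,0],
    [0,-35,0,0],
    [0,-30,0,0],
  ],
)

```text
clock: 39.25
position: [0.5427, -0.3479, 0.2055]
tcp_rot: [0.432, -0.559, 0.56, -0.433]
wrist_force: [0.1, -1.7, 0.3]
grip_width: 0.0582
```

```bash
python3 lk.py s38 100 60 280 240; python3 -c "
from h import *
p=snapshot('scene');save(p,'s38full');p=snapshot('top');save(p,'t38full')"
```

```text
t 39.25 P [ 542.7 -347.9  205.5] yaw -14.6 ydir [ 0.002 -0.001 -1.   ] F [ 0.1 -1.7  0.3] w 58.2 q [-0.65  0.27  1.41 -0.    1.47 -0.39]
 shift tool [0. 0. 0.] n 1 per row [0. 0. 0.] turn None
```

View pics/s38full.png

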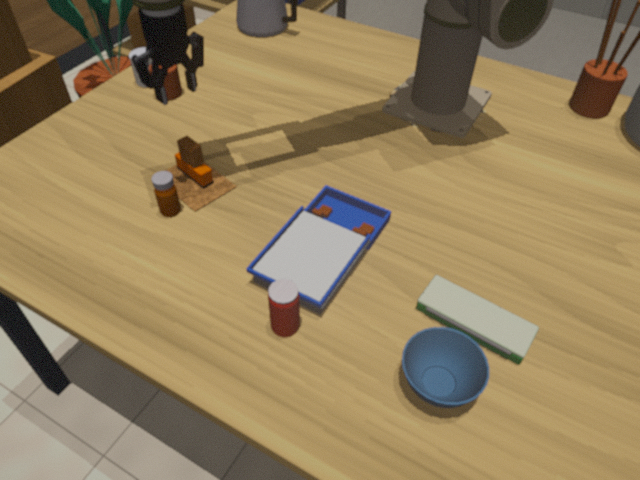

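View pics/t38full.png

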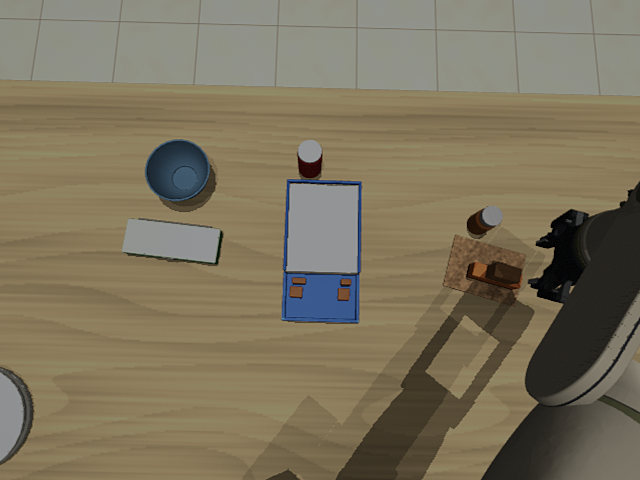

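View pics/s38.png

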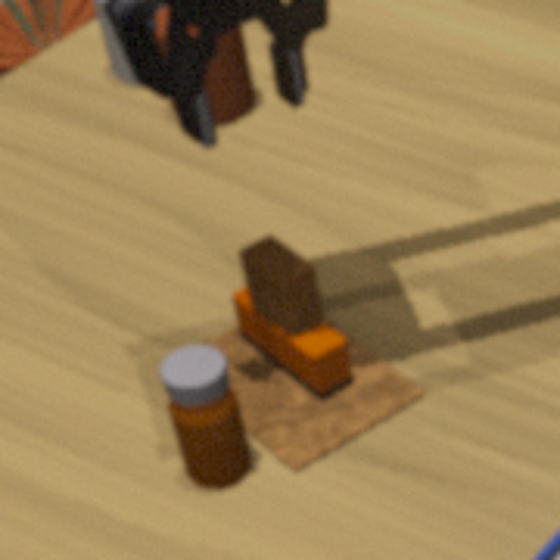

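The scraper stands upright on the mat (scene (193,165)) and the flat is bare. All four chips lie in the trough (top (299,281), (296,293), (346,282), (344,294)), and the bowl, tin and jar show at the same pixels as at the start. Handing in.

```bash
python3 -c "
from cell import *
finish_job(); print(get_obs()['clock'])"
```

```text
the job is handed in; nothing more can be done
the job is handed in; nothing more can be done
```

The job is handed in, at about 39 s of the 69 s allowed. The scraper stands upright on its blade on the cork mat, released, and all four sugar chips are in the plate's trough.

- **Getting the scraper upright:** This took several tries.
  - A light full grip would not let it pivot, and the scraper dropped about 20 mm flat onto the table.
  - Pressing the blade against the chopstick box wall slipped at about 12 N.
  - Pinching only the end of the handle and loosening the grip slightly let it swing blade-down. I then stood it on the mat and let go.
- **Wiping:** I took it afresh across its thickness and made two passes, left then right. The blade ran about 0 to 1 mm above the flat, and the fingers stayed above the chips.
- **Last checks:** Both cameras show the scraper upright on the mat and the flat bare. All four chips are in the trough, and two of them appear to be standing on edge. By eye, the bowl, tin and jar are at the same pixels as at the start.
- **Forces:** The highest wrist reading I saw was about 31 N, when setting the scraper on the mat the first time. I saw no limit exceeded, but I only read forces at the end of each move.

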